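# Slide a tall bottle home into the packing rack and shut the gate

## Task

Stow the loose white bottle with the blue cap in the two-lane bottle rack, in the lane that already holds the same kind: its cap is not screwed down, so do not lift it or let it rock, but slide it standing on the table, pushing low near its foot. Go on until it pushes the bottle ahead of it up against the rack's back stop, and press the row tight with one to one and a half kilos of push, never two; then swing the rack's gate fully shut behind it. Leave the brown bottle and everything else on the table where they are.

Things in the scene. Friction and masses are not known exactly. Their poses are not given: they have to be found in the camera images.
- bottle_new: The bottle to stow, loose on the table before the rack: white, blue cap, round, 50 mm across and 165 mm tall (foot ring 50 mm wide up to 32 mm height and shoulder ring at 100-114 mm, panel between 48 mm, cap 30 mm), 0.2-0.35 kg. Origin: centre of its underside, z up. Friction on the table 0.5-0.7: 1 to 2.5 N slides it; pushed higher than about 35 mm it topples instead.
- bottle_stock: The same kind of bottle (white, blue cap, same size and mass), already standing in one of the rack's two lanes, with an open gap of 5 to 50 mm between it and the back stop. Origin: centre of its underside.
- bottle_amber: A brown bottle with a white cap, same shape and size, standing in the other lane; to be left alone. Origin: centre of its underside.
- rack: Low steel bottle rack fixed to the table, its rails no higher than 53 mm. Origin on the table at the middle of its mouth; x points into the lanes (the way bottles slide in), y across the mouth, z up. Three lines of guide rail, 10 mm thick, at y = -76, 0 and +76 mm: a low one at 18 mm height (x = 0 to 165 mm) and one at 48 mm (x = 85 to 165 mm) that slopes down to the low one at x = 35 mm. No floor: bottles stand on the table.
- lane_left (a point): Middle of the mouth of the lane on the rack's +y side (rack x = 0, y = +38 mm), at table height; axes as the rack's. The lane is 66 mm wide. A rigid back stop (a plate 115 mm high in each lane) is clamped across both lanes 101 to 128 mm in from the mouth, differently each time and not measured: the end of the row must be felt.
- lane_right (a point): The same for the lane on the rack's -y side (rack x = 0, y = -38 mm).
- gate (a joint): Swing gate, rad: 0 = fully shut across the mouth (a rigid rest), growing as it opens towards the robot; starts at 2.3-2.55. Upright hinge pin at rack x = -12, y = +104 mm, 54 mm tall; at value v the gate points along (-sin v, -cos v) in the rack's x, y. Two 9 mm bars at 20 and 44 mm height. Stays where it is left; about 1 N at the handle moves it.
- gate_handle (a point): Point on the axis of the gate's upright red handle, at 120 mm height, 205 mm from the hinge pin. The handle is a round bar 14 mm in diameter from 83 to 145 mm height, at the gate's free end; it can be pinched from above or pushed.
- pack_teal: Medicine box, white with teal band, 105 x 55 x 42 mm; bystander. Origin: centre of underside.
- pack_purple: Medicine box, white with purple band, 85 x 60 x 50 mm; bystander. Origin: centre of underside.
- pack_lime: Medicine box, white with lime band, 120 x 60 x 35 mm; bystander. Origin: centre of underside.
- pack_red: Medicine box, white with red band, 90 x 50 x 30 mm; bystander. Origin: centre of underside.
- spray_can: Green-labelled can 52 mm across, 170 mm tall; bystander. Origin: centre of underside.
- tape_dispenser: Yellow tape dispenser 140 x 55 x 98 mm; bystander. Origin: centre of underside.
There are look-alikes about, which are no part of the job. Leave any red look-alike of the bottle_stock alone. Leave any pink look-alike of the bottle_new alone.

How it is judged (in metres and radians):
On the way, in this order (a step that is already met when the one before it is completed fails the run):
1. the loose bottle has been slid, upright, into the mouth of the lane that holds its own kind (x of bottle_new in the frame of rack above 0 m and ((y of bottle_new in the frame of rack between 0.02 and 0.056 m and y of bottle_stock in the frame of rack between 0.02 and 0.056 m) or (y of bottle_new in the frame of rack between -0.056 and -0.02 m and y of bottle_stock in the frame of rack between -0.056 and -0.02 m))), for 0.05 s.
2. the row is pressed tight against the back stop: the bottle bears on the one ahead with more than 4 N for 0.2 s (contact force between bottle_new and bottle_stock above 4 N and ((y of bottle_new in the frame of rack between 0.02 and 0.056 m and y of bottle_stock in the frame of rack between 0.02 and 0.056 m) or (y of bottle_new in the frame of rack between -0.056 and -0.02 m and y of bottle_stock in the frame of rack between -0.056 and -0.02 m))), for 0.2 s.
3. the gate is swung shut (value of joint gate below 0.06 rad), for 0.2 s.
At the end, for the whole second after the job is handed in: Both white bottles stand upright (within 3 degrees) and at rest on the table in the same lane, less than 2.5 mm apart, the row having been pressed against the back stop; the gate is shut (under 0.06 rad) with the bottle behind it; the brown bottle is within 12 mm of where it stood (((y of bottle_new in the frame of rack between 0.02 and 0.056 m and y of bottle_stock in the frame of rack between 0.02 and 0.056 m) or (y of bottle_new in the frame of rack between -0.056 and -0.02 m and y of bottle_stock in the frame of rack between -0.056 and -0.02 m)) and horizontal distance between bottle_new and bottle_stock below 0.0525 m and x of bottle_new in the frame of rack above 0.02 m and value of joint gate below 0.06 rad and angle between each of bottle_new, bottle_stock's own z axis and vertical below 0.05 rad and height (world z) of bottle_new below 0.004 m and linear speed of bottle_new below 0.01 m/s and distance of bottle_amber from where it was at the start of the episode below 0.012 m); the robot touches nothing.
It fails at once if a white bottle rocks more than 15 degrees or falls over (angle between any of bottle_new, bottle_stock's own z axis and vertical above 0.26 rad).
It fails at once if the bottle is lifted (its foot more than 15 mm above the table) (height (world z) of bottle_new above 0.015 m).
It fails at once if the row is pressed with more than 20 N (contact force between bottle_new and bottle_stock above 20 N).
It fails at once if the robot pushes the bottle with more than 25 N (contact force between any of the fingers, the arm and bottle_new above 25 N).
It fails at once if the brown bottle is moved more than 12 mm, or another bystander on the table more than 20 mm (distance of bottle_amber from where it was at the start of the episode above 0.012 m or distance of any of pack_teal, pack_purple, pack_lime, pack_red, spray_can, tape_dispenser from where it was at the start of the episode above 0.02 m).
It also fails if it takes over 72 s, if anything falls off the work surface, if the arm or the gripper's body presses on something with over 40 N, if the wrist force passes 120 N, or if a joint passes its speed limit or range.

## Robot

A 6-joint arm with a two-finger parallel gripper is mounted at the origin on the work surface. World frame = base frame: x ahead of the robot, y to its left, z up, the work surface at z = 0. Lengths are in mm, angles in rad, forces in N, time in s.
With the tool pointing down it reaches from about 250 to 725 mm from the base axis. Payload 4 kg.
Tool frame: the origin (TCP) lies midway between the tips of the shut fingers; the grasp point (between the pads) lies behind it (bot.tcp_to_grasp is the z of the grasp point in the tool frame, in mm); z points along the fingers, y is the direction in which the jaws open and shut (so a half turn about z gives the same grasp; the last joint's range is limited). The gripper opens to 85 mm and grips with 20 to 120 N. Pads are 22 mm wide; open, the fingers measure 114 mm over their backs; the gripper's body (76 mm by 85 mm) begins 54 mm behind the grasp point. The pads swing forward as they close: fully open they stand 13 mm farther back than shut.
Start: joints at [1.161, 0.241, 0.005, 1.335, 0, 1.571], TCP at [199.211, 458.601, 231.306] pointing down, gripper open.
Joint ranges: [-2.72, 2.72], [-1.05, 1.87], [-1.09, 1.28], [-1.99, 2.15], [-1.42, 1.44], [-3.14, 3.14]. Speed limits (rad/s): [2.79, 2.79, 3.14, 3.14, 3.14, 3.14].

## Interface

Orientations are given as a rotation vector (axis times angle).
In Python, from bench import bot gives the robot as it stands.
- The arm moves only by the tool jog_arm, never from a script. Its argument "moves" is a list of rows, each an object of numbers: "dx", "dy", "dz": the shift along the world's x, y, z in m; "ax", "ay", "az": the turn, a rotation vector about the world's x, y, z in rad; "claw": the finger opening in m, from 0 to 0.0854. In form: [{"dx": .., "dy": .., "dz": .., "ax": .., "ay": .., "az": .., "claw": ..}, ...]. A call has exactly 5 rows; each row shifts and turns the pose as measured when the row begins; what a row does not reach is not made up. A row lasts 1/8 s, in which the tool goes at most 62.5 mm and 10.7 degrees, less where a joint would pass 70% of its speed; a pose out of reach is approached as far as the arm can. A call is refused whole if a number of a shift passes 0.0625 or a number of a turn 0.188, either way. A call with a gripper value outside its range is refused whole. The fingers move at their own pace and stop on an object; "newtons" is the grip in N (left out, the last holds). Time passes only in rows, so rows that do not move let the fingers close, or fill a call up. It gives the time, the measured TCP pose, the force and the opening at its end, in the units of the state.
- bot.get_obs(): the state, without advancing time (a new reading comes with each control period).
- bot.camera(name): name is "scene" or "top"; returns a dict with "image" (384x512x3 uint8, red, green, blue), "depth" (384x512 float32, mm along the optical axis (not along the pixel's ray), 0 where there is no reading), "fx", "fy", "cx", "cy" (pixels), "cam_to_world" (4x4, takes a point from camera to world coordinates). Camera axes: x right, y up, looking along -z (the intrinsics and any distortion apply to the point x, -y, -z); pixel columns grow to the right and rows downward; lengths in mm; the calibration is good to about 2 mm. A picture is of the moment at which its call begins.
- bot.finish_job(): hands the job in, once; it reports no verdict.
The state is a dict: "time": time; "qpos": joint angles; "qd": joint speeds; "effort": joint torques, N m; "ee_pos": TCP position; "tcp_rot": TCP orientation; "contact_force": force on the tool from outside, world axes, zero at the start; "ft_torque": the same for the moment, N m; "width": finger opening in mm.
Only numpy, scipy, OpenCV 4.12 (cv2) and the standard library are available. Lean on these libraries where they do the work, as an engineer would, in place of code of your own. Each camera call takes 0.05 s, during which the arm holds its last target.

## Working session

There is one attempt and no reset: what is moved stays moved. The work goes in short steps, Python scripts to look and compute and a tool call to move; the robot and the scene stay as the last step left them, time stands still between calls to the robot, and variables do not carry over. Pictures are saved under pics/ and viewed, and the job is handed in when it is done.

Besides the shell and the picture viewer there is one more tool, called after "Emit:" as name(argument=value, ...) on one line, values as JSON. jog_arm: Moves the arm, as the interface text tells. Its arguments: {"type":"object","properties":{"moves":{"type":"array"},"newtons":{"type":"number"}},"required":["moves"]}

```bash
mkdir -p pics; ls
python3 - <<'E'
from bench import bot
import cv2,numpy as np
for n in("scene","top"):
    c=bot.camera(n); cv2.imwrite(f"pics/{n}0.png",cv2.resize(c["image"][:,:,::-1],(800,600)))
    np.savez(f"pics/{n}0.npz",**{k:np.array(v) for k,v in c.items()})
    print(n,c["fx"],c["fy"],c["cx"],c["cy"],np.round(c["cam_to_world"],3).tolist(),c.keys())
print(bot.get_obs(),bot.tcp_to_grasp)
E
```

```text
pics
scene 490.984412909056 490.984412909056 262.9893373830081 192.6011878707372 [[-0.841, -0.446, 0.306, 1025.566], [0.541, -0.707, 0.456, 860.084], [0.012, 0.549, 0.836, 1570.994], [0.0, 0.0, 0.0, 1.0]] dict_keys(['image', 'depth', 'fx', 'fy', 'cx', 'cy', 'cam_to_world'])
top 369.4609036950437 369.4609036950437 254.70097493291743 190.37700962414195 [[0.019, 0.991, -0.136, 352.455], [-1.0, 0.019, 0.0, 58.289], [0.003, 0.136, 0.991, 1352.754], [0.0, 0.0, 0.0, 1.0]] dict_keys(['image', 'depth', 'fx', 'fy', 'cx', 'cy', 'cam_to_world'])
{'time': 0.1, 'qpos': array([ 1.16098003e+00,  2.41334923e-01,  3.87692954e-03,  1.33521890e+00,
       -2.01877834e-05,  1.57081921e+00]), 'qd': array([ 0.00111831, -0.00226489,  0.00181765, -0.00078814,  0.00019186,
        0.00059776]), 'effort': array([-4.86927074e-04, -3.73137975e+01,  2.53009933e+01,  1.08846740e-02,
       -1.13528310e-05, -5.40088166e-06]), 'ee_pos': array([199.00109606, 458.07675728, 230.51020927]), 'tcp_rot': array([-6.39203632e-01, -3.07550563e+00,  2.89830797e-03]), 'contact_force': array([-0.12709486,  0.18095318,  0.41165554]), 'ft_torque': array([-0.03062411,  0.01343958,  0.03319224]), 'width': 85.40269836296056} -18.700000000000003
```

View pics/scene0.png

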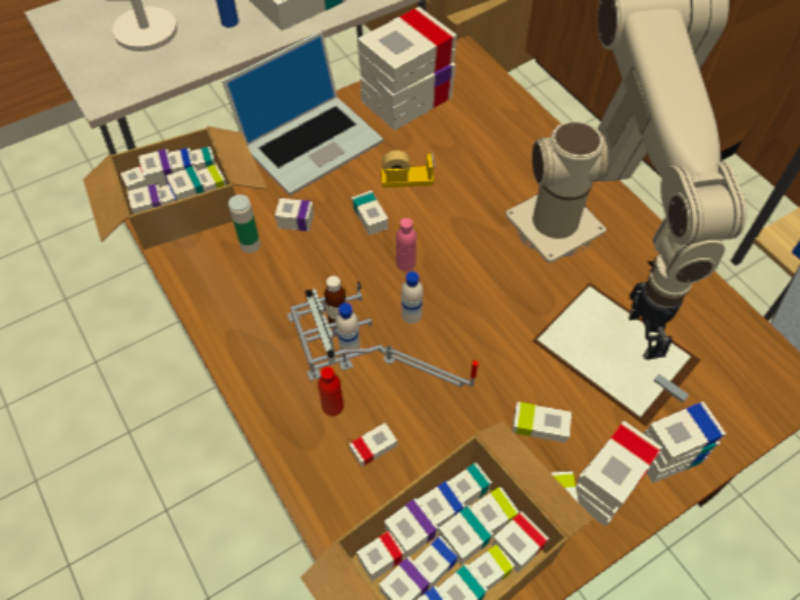

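View pics/top0.png

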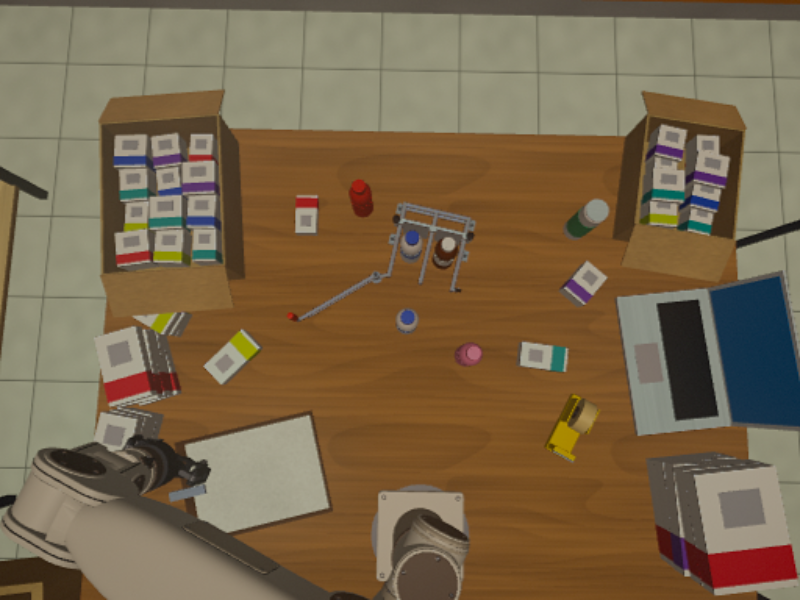

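Seen in the 800x600 top picture: the loose white/blue-cap bottle at (407,320), and its look-alikes, stock bottle in the left lane (412,242), brown/white cap (446,248), pink (468,354) and red (361,198). I choose (407,320) and will check it in a close crop.

```bash
cat > h.py <<'E'
import numpy as np,cv2
def cloud(c):
    d=np.asarray(c["depth"],float); H,W=d.shape
    u,v=np.meshgrid(np.arange(W),np.arange(H))
    x=(u-c["cx"])/c["fx"]*d; y=-(v-c["cy"])/c["fy"]*d
    P=np.stack([x,y,-d,np.ones_like(d)],-1)@np.asarray(c["cam_to_world"]).T
    return P[...,:3]
def project(c,p):
    M=np.linalg.inv(np.asarray(c["cam_to_world"])); q=M@np.append(p,1)
    return c["cx"]+c["fx"]*q[0]/-q[2], c["cy"]-c["fy"]*q[1]/-q[2]
E
python3 - <<'E'
import numpy as np,cv2
from h import *
for n in("scene","top"):
    c=dict(np.load(f"pics/{n}0.npz")); P=cloud(c); im=c["image"]; hsv=cv2.cvtColor(im,cv2.COLOR_RGB2HSV)
    h,s,v=[hsv[...,i].astype(int) for i in range(3)]
    tab=(P[...,0]>200)&(P[...,0]<900)&(abs(P[...,1])<600)
    for name,m in(("blue",(h>105)&(h<130)&(s>140)),("red",((h<6)|(h>174))&(s>170))):
        m=m&tab&(P[...,2]>60)&(P[...,2]<200)
        k,l,st,ce=cv2.connectedComponentsWithStats(m.astype(np.uint8))
        for i in range(1,k):
            if st[i,4]>4:
                q=P[l==i]; print(n,name,st[i],np.median(q,0).round(1),q.min(0).round(),q.max(0).round())
    np.set_printoptions(linewidth=200)
c=dict(np.load("pics/top0.npz"))
a=c["image"][120:215,180:320,::-1]; cv2.imwrite("pics/crop_top.png",cv2.resize(a,(784,532),interpolation=cv2.INTER_CUBIC))
c=dict(np.load("pics/scene0.npz"))
a=c["image"][170:260,175:315,::-1]; cv2.imwrite("pics/crop_sc.png",cv2.resize(a,(784,504),interpolation=cv2.INTER_CUBIC))
E
```

```text
scene blue [118 103   4   4  11] [ 753.6 -591.7  117.2] [ 745. -600.  112.] [ 759. -587.  126.]
scene blue [260 174   8   9  55] [476.4  42.6 163.8] [461.  24. 144.] [489.  51. 174.]
scene blue [217 194   8  10  63] [645.7  34.3 165.8] [631.  13. 148.] [658.  47. 171.]
scene blue [262 196   6   2   6] [482.4  58.1  69.3] [469.  54.  61.] [490.  63.  70.]
scene blue [281 309  15  19 106] [678.4 491.9 128.3] [669. 462. 118.] [687. 521. 137.]
scene blue [277 345  15  18  99] [743.8 571.5 116.8] [731. 543.  83.] [754. 592. 124.]
scene red [302 231   4  11  26] [476.9 288.2 128.2] [472. 281.  89.] [482. 290. 151.]
scene red [204 234  14  26 258] [758.1 159.4 125.8] [733. 135.  61.] [778. 173. 171.]
scene red [392 271  17  15 130] [325.6 583.7 159.9] [304. 560. 152.] [349. 600. 170.]
scene red [328 329   5   4  11] [598.4 595.2 139.3] [590. 593. 135.] [604. 599. 143.]
scene red [243 340  14  22 119] [822.9 509.9 115.9] [814. 480.  61.] [831. 531. 125.]
top blue [102 120  14   5  43] [751.5 563.  116.6] [744. 544. 111.] [760. 592. 122.]
top blue [435 125  12   8  40] [ 754.4 -587.1  115.3] [ 745. -600.   66.] [ 765. -581.  122.]
top blue [120 139  17   5  68] [682.5 493.  127.8] [675. 464. 124.] [690. 521. 135.]
top blue [260 148   8   8  51] [645.2  30.  164.6] [633.  20. 158.] [659.  43. 169.]
top blue [257 199   8   8  50] [476.4  37.  164.2] [465.  27. 159.] [488.  50. 169.]
top red [121 100  15   3  36] [829.3 509.5 117.5] [823. 481. 109.] [834. 533. 122.]
top red [224 115  14  19 187] [746.1 145.5 127.8] [731. 124.  61.] [771. 168. 171.]
top red [ 93 161   3   5  13] [600.3 595.9 140.9] [594. 592. 138.] [608. 600. 145.]
top red [184 200   5   4  13] [477.1 283.5 143.8] [472. 279. 129.] [482. 289. 149.]
top red [ 84 238  13  15 140] [330.2 581.1 158.7] [308. 562. 149.] [353. 600. 164.]
top red [103 243   3   8  14] [324.7 564.   91.4] [313. 561.  70.] [336. 569.  99.]
```

View pics/crop_top.png

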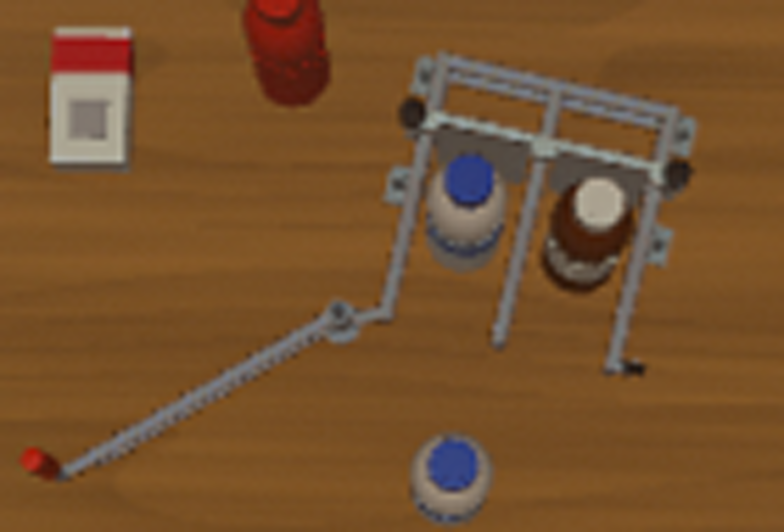

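View pics/crop_sc.png

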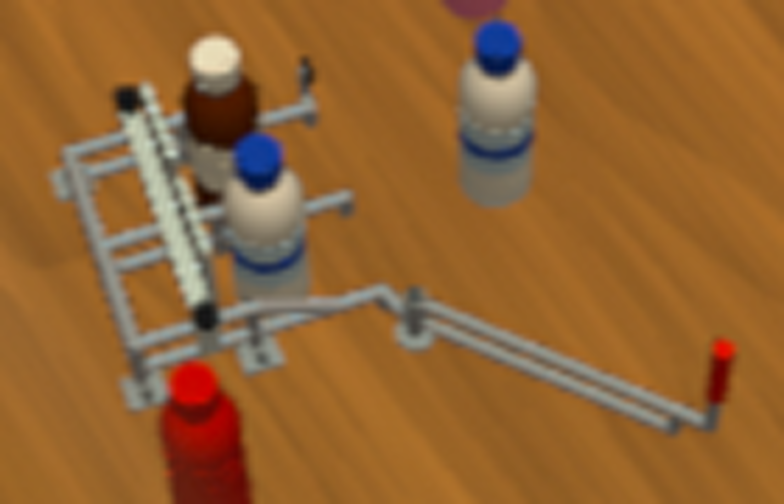

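The crops show the chosen bottle loose, white with a blue cap, at top crop (452,475). The stock bottle is in the left (+y) lane at (468,200) and the brown one is at (595,225). Next I fit the rack pose.

```bash
cat >> h.py <<'E'
def ray(c,u,v,z):
    M=np.asarray(c["cam_to_world"]); d=M[:3,:3]@np.array([(u-c["cx"])/c["fx"],-(v-c["cy"])/c["fy"],-1]); o=M[:3,3]
    return o+d*(z-o[2])/d[2]
E
python3 - <<'E'
from h import *
from scipy.optimize import least_squares
t=dict(np.load("pics/top0.npz")); s=dict(np.load("pics/scene0.npz"))
def ct(p,o,sc=5.6): return ((p[0]+.5)/sc-.5+o[0],(p[1]+.5)/sc-.5+o[1])
T=lambda *p:ct(p,(180,120)); S=lambda *p:ct(p,(175,170))
# rack pts -> top pixels
obs=[((0,76,18),t,T(388,318)),((0,0,18),t,T(500,345)),((0,-76,18),t,T(610,368)),
((165,76,48),t,T(442,58)),((165,0,48),t,T(555,86)),((165,-76,48),t,T(676,113)),((-12,104,54),t,T(341,312)),
((0,0,18),s,S(349,200)),((0,-76,18),s,S(314,110)),((165,76,48),s,S(138,345)),((165,-76,48),s,S(70,155)),((-12,104,54),s,S(414,292))]
def w(p,r):
    x,y,a=p; c,si=np.cos(a),np.sin(a); return np.array([x+c*r[0]-si*r[1],y+si*r[0]+c*r[1],r[2]])
f=lambda p:np.concatenate([np.subtract(project(c,w(p,r)),q) for r,c,q in obs])
for o in(obs,obs[:7],obs[7:]):
    g=lambda p:np.concatenate([np.subtract(project(c,w(p,r)),q) for r,c,q in o])
    R=least_squares(g,[570,0,0],loss="soft_l1",x_scale=[100,100,1]); print(R.x,np.round(R.fun,1))
    if o is obs: p=R.x
for n,c,px in(("top",t,((260,148,8,8),(257,199,8,8),(184,200,5,4))),("sc",s,((217,194,8,10),(260,174,8,9),(302,231,4,11)))):
    hsv=cv2.cvtColor(c["image"],cv2.COLOR_RGB2HSV)
    for b in px: print(n,ray(c,b[0]+b[2]/2-.5,b[1]+b[3]/2-.5,165-8 if n=="sc" else 162).round(1))
a=p[2];Ri=np.array([[np.cos(a),np.sin(a)],[-np.sin(a),np.cos(a)]])
for q in((476.3,38),(645.2,31),(477,287)): print(q,"rack",Ri@(np.array(q)-p[:2]))
hg=w(p,(-12,104,54)); print("hinge",hg)
E
```

```text
[ 5.72086284e+02  7.02337196e+00 -2.11086263e-01] [-0.3 -0.3 -0.1 -0.4  0.6  0.2  0.4  1.3  0.6  0.9 -0.6  0.7 -0.4  0.5
 -0.6 -0.1 -0.8  0.  -0.5  0.5 -0.2  0.4  0.2  0.5]
[ 5.73651738e+02  6.79158793e+00 -2.06355203e-01] [-0.2 -0.6  0.  -0.8  0.7 -0.3  0.2  0.9  0.4  0.5 -0.8  0.2 -0.4  0.2]
[ 5.70294633e+02  7.12059533e+00 -2.17059964e-01] [-0.2 -0.3 -0.3 -0.2 -0.3  0.1  0.3 -0.1  0.5  0.4]
top [646.   31.4 162. ]
top [476.6  38.5 162. ]
top [475.2 279.8 162. ]
sc [644.4  31.3 157. ]
sc [474.   37.8 157. ]
sc [488.5 301.4 157. ]
(476.3, 38) rack [-100.15049182   10.21971702]
(645.2, 31) rack [66.46724135 38.7633852 ]
(477, 287) rack [-151.6370508   253.83955251]
hinge [582.1429432  111.22924319  54.        ]
```

Emit:
jog_arm(moves=[{"dx":0.02,"dy":-0.06,"dz":0,"az":0.155,"claw":0.022},{"dx":0.025,"dy":-0.057,"dz":0,"az":0.155},{"dx":0.025,"dy":-0.057},{"dx":0.025,"dy":-0.057},{"dx":0.025,"dy":-0.057}])

```text
$.moves[0]: bad value
```

Run:
```python
from h import *
from bench import bot
t=dict(np.load("pics/top0.npz"));P=cloud(t)
hsv=cv2.cvtColor(t["image"],cv2.COLOR_RGB2HSV)
m=(hsv[...,0]>160)&(hsv[...,0]<178)&(hsv[...,1]>90)&(P[...,2]>150)&(P[...,2]<180)&(abs(P[...,1])<200)
print("pink",np.median(P[m],0),m.sum())
o=bot.get_obs();print(o)
```

```text
pink [403.46258812 -98.34320129 163.66870011] 68
{'time': 0.1, 'qpos': array([ 1.16098003e+00,  2.41334923e-01,  3.87692954e-03,  1.33521890e+00,
       -2.01877834e-05,  1.57081921e+00]), 'qd': array([ 0.00111831, -0.00226489,  0.00181765, -0.00078814,  0.00019186,
        0.00059776]), 'effort': array([-4.86927074e-04, -3.73137975e+01,  2.53009933e+01,  1.08846740e-02,
       -1.13528310e-05, -5.40088166e-06]), 'ee_pos': array([199.00109606, 458.07675728, 230.51020927]), 'tcp_rot': array([-6.39203632e-01, -3.07550563e+00,  2.89830797e-03]), 'contact_force': array([-0.12709486,  0.18095318,  0.41165554]), 'ft_torque': array([-0.03062411,  0.01343958,  0.03319224]), 'width': 85.40269836296056}
```

Emit:
jog_arm(moves=[{"dx":0.02,"dy":-0.057,"dz":0,"ax":0,"ay":0,"az":0.155,"claw":0.022},{"dx":0.022,"dy":-0.057,"dz":0,"ax":0,"ay":0,"az":0.155,"claw":0.022},{"dx":0.022,"dy":-0.057,"dz":0,"ax":0,"ay":0,"az":0,"claw":0.022},{"dx":0.022,"dy":-0.057,"dz":0,"ax":0,"ay":0,"az":0,"claw":0.022},{"dx":0.022,"dy":-0.057,"dz":0,"ax":0,"ay":0,"az":0,"claw":0.022}], newtons=20)

```text
time: 0.72
ee_pos: [306.8, 168.6, 227.5]
tcp_rot: [-0.124, -3.139, 0.008]
contact_force: [0.9, 0.2, -0.4]
width: 22.1
```

Emit:
jog_arm(moves=[{"dx":0.02,"dy":-0.028,"dz":0,"ax":-0.012,"ay":-0.155,"az":0,"claw":0.022},{"dx":0.02,"dy":-0.028,"dz":0,"ax":-0.012,"ay":-0.155,"az":0,"claw":0.022},{"dx":0.02,"dy":-0.028,"dz":0,"ax":-0.012,"ay":-0.155,"az":0,"claw":0.022},{"dx":0.02,"dy":-0.028,"dz":-0.02,"ax":-0.012,"ay":-0.155,"az":0,"claw":0.022},{"dx":0.012,"dy":-0.012,"dz":-0.03,"ax":0,"ay":0,"az":0,"claw":0.022}])

```text
time: 1.35
ee_pos: [400.7, 37.7, 178.0]
tcp_rot: [0.116, 2.502, -0.038]
contact_force: [0.9, 0.2, -0.9]
width: 21.9
```

```bash
cat > st.py <<'E'
from h import *
from bench import bot
from scipy.spatial.transform import Rotation as R
o=bot.get_obs(); M=R.from_rotvec(o["tcp_rot"]).as_matrix()
print(o["time"],o["ee_pos"].round(1),"q",o["qpos"].round(2),"F",o["contact_force"].round(2),"w",o["width"].round(1))
print("x",M[:,0].round(3),"y",M[:,1].round(3),"z",M[:,2].round(3))
E
python3 st.py
```

```text
Traceback (most recent call last):
  File "st.py", line 5, in <module>
    print(o["time"],o["ee_pos"].round(1),"q",o["qpos"].round(2),"F",o["contact_force"].round(2),"w",o["width"].round(1))
                                                                                                    ^^^^^^^^^^^^^^^^
AttributeError: 'float' object has no attribute 'round'
```

```bash
sed -i 's/o\["width"\].round(1)/round(o["width"],1)/' st.py; python3 st.py
```

```text
1.35 [400.7  37.7 178. ] q [ 0.24 -0.35 -0.9   0.4  -0.2   0.27] F [ 0.95  0.22 -0.93] w 21.9
x [-0.8    0.074 -0.595] y [0.092 0.996 0.   ] z [ 0.593 -0.054 -0.804]
```

Emit:
jog_arm(moves=[{"dx":0.003,"dy":0.001,"dz":-0.04,"ax":0,"ay":0,"az":0,"claw":0.022},{"dx":0.003,"dy":0.001,"dz":-0.04,"ax":0,"ay":0,"az":0,"claw":0.022},{"dx":0.003,"dy":0.001,"dz":-0.04,"ax":0,"ay":0,"az":0,"claw":0.022},{"dx":0,"dy":0.001,"dz":-0.025,"ax":0,"ay":0,"az":0,"claw":0.022},{"dx":0,"dy":0,"dz":-0.005,"ax":0,"ay":0,"az":0,"claw":0.022}])

```text
time: 1.98
ee_pos: [426.9, 45.8, 37.4]
tcp_rot: [0.125, 2.523, -0.047]
contact_force: [-0.5, -0.9, -0.0]
width: 21.5
```

```bash
python3 st.py
cat > pic.py <<'E'
import sys
from h import *
from bench import bot
n=sys.argv[1]
c=bot.camera("scene"); np.savez(f"pics/s{n}.npz",**{k:np.array(v) for k,v in c.items()})
a=c["image"][150:270,165:325,::-1]; cv2.imwrite(f"pics/s{n}.png",cv2.resize(a,(800,600),interpolation=cv2.INTER_CUBIC))
c=bot.camera("top"); np.savez(f"pics/t{n}.npz",**{k:np.array(v) for k,v in c.items()})
a=c["image"][120:240,180:340,::-1]; cv2.imwrite(f"pics/t{n}.png",cv2.resize(a,(800,600),interpolation=cv2.INTER_CUBIC))
E
python3 pic.py 1
```

```text
1.975 [426.9  45.8  37.4] q [ 0.25  0.11 -1.09 -0.21 -0.2   0.29] F [-0.47 -0.92 -0.05] w 21.5
x [-0.812  0.079 -0.578] y [ 0.101  0.995 -0.005] z [ 0.575 -0.062 -0.816]
```

View pics/s1.png

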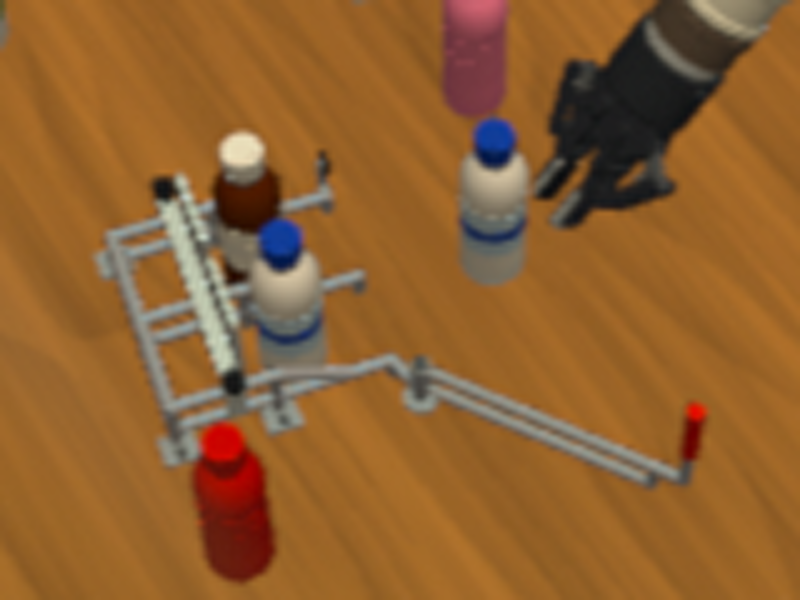

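View pics/t1.png

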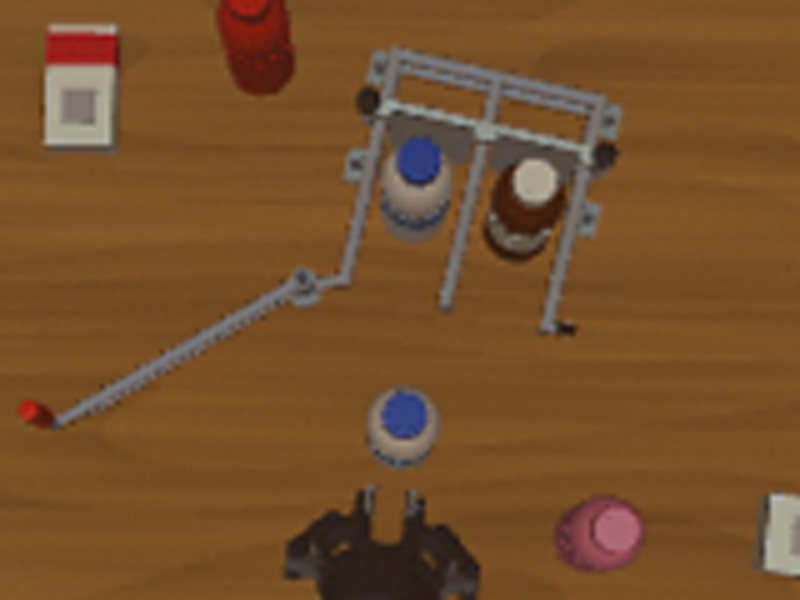

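Both pictures show the cradle (fingers at top crop (368,500)/(412,500)) behind the bottle (403,428), but about 5 mm left of its centre line. Joint 3 is at its limit, so I'll reduce the tilt a little and lower the tool.

Emit:
jog_arm(moves=[{"dx":-0.005,"dy":-0.003,"dz":0,"ax":0.01,"ay":0.11,"az":0,"claw":0.022},{"dx":-0.006,"dy":-0.002,"dz":-0.007,"ax":0,"ay":0,"az":0,"claw":0.022},{"dx":-0.003,"dy":0,"dz":-0.007,"ax":0,"ay":0,"az":0,"claw":0.022},{"dx":0,"dy":0,"dz":-0.005,"ax":0,"ay":0,"az":0,"claw":0.022},{"dx":0,"dy":0,"dz":0,"ax":0,"ay":0,"az":0,"claw":0.022}])

```text
time: 2.7
ee_pos: [409.9, 40.3, 19.4]
tcp_rot: [0.13, 2.628, -0.04]
contact_force: [0.4, 0.0, 0.6]
width: 22.0
```

```bash
python3 st.py
```

```text
2.7 [409.9  40.3  19.4] q [ 0.21  0.12 -1.05 -0.09 -0.15  0.27] F [0.36 0.03 0.57] w 22.0
x [-0.868  0.085 -0.489] y [ 0.1    0.995 -0.005] z [ 0.486 -0.053 -0.872]
```

Emit:
jog_arm(moves=[{"dx":0.01,"dy":0,"dz":-0.005,"ax":0,"ay":0,"az":0,"claw":0.022},{"dx":0.01,"dy":0,"dz":0,"ax":0,"ay":0,"az":0,"claw":0.022},{"dx":0.008,"dy":0,"dz":0,"ax":0,"ay":0,"az":0,"claw":0.022},{"dx":0.003,"dy":0,"dz":0,"ax":0,"ay":0,"az":0,"claw":0.022},{"dx":0.003,"dy":0,"dz":0,"ax":0,"ay":0,"az":0,"claw":0.022}])

```text
time: 3.32
ee_pos: [446.3, 40.6, 13.5]
tcp_rot: [0.129, 2.628, -0.04]
contact_force: [-1.8, -0.2, 2.0]
width: 21.6
```

Emit:
jog_arm(moves=[{"dx":0.003,"dy":0.0005,"dz":0,"ax":0,"ay":0,"az":0,"claw":0.022},{"dx":0.003,"dy":0.0005,"dz":0,"ax":0,"ay":0,"az":0,"claw":0.022},{"dx":0.003,"dy":0.0005,"dz":0,"ax":0,"ay":0,"az":0,"claw":0.022},{"dx":0.003,"dy":0.0005,"dz":0,"ax":0,"ay":0,"az":0,"claw":0.022},{"dx":0.003,"dy":0.0005,"dz":0,"ax":0,"ay":0,"az":0,"claw":0.022}])

```text
time: 3.95
ee_pos: [460.5, 42.6, 13.0]
tcp_rot: [0.129, 2.631, -0.042]
contact_force: [-2.1, -0.5, 1.9]
width: 22.0
```

```bash
cat > loc.py <<'E'
# caps from image -> world and rack frame
from h import *
import sys
RP=(572.1,7.0,-0.211)
def rack(q):
    a=RP[2];return np.array([[np.cos(a),np.sin(a)],[-np.sin(a),np.cos(a)]])@(np.array(q)[:2]-RP[:2])
for n,z in(("s",157),("t",162)):
    c=dict(np.load(f"pics/{n}{sys.argv[1]}.npz")); P=cloud(c); hsv=cv2.cvtColor(c["image"],cv2.COLOR_RGB2HSV)
    h,s=hsv[...,0],hsv[...,1]
    m=(h>105)&(h<130)&(s>140)&(P[...,2]>135)&(P[...,2]<200)&(P[...,0]>400)&(P[...,0]<720)&(abs(P[...,1])<120)
    k,l,st,ce=cv2.connectedComponentsWithStats(m.astype(np.uint8))
    for i in range(1,k):
        if st[i,4]>15:
            b=st[i]; q=ray(c,b[0]+b[2]/2-.5,b[1]+b[3]/2-.5,z); print(n,b,"world",q[:2].round(1),"rack",rack(q).round(1),"med",np.median(P[l==i],0).round(1))
E
python3 pic.py 2; python3 loc.py 1; python3 loc.py 2; python3 st.py
```

```text
s [260 174   8   9  54] world [474.   37.8] rack [-102.4    9.6] med [477.4  41.6 165.2]
s [217 194   8  10  61] world [644.4  31.3] rack [65.6 38.9] med [644.7  36.1 164.5]
t [260 148   8   8  52] world [646.   31.4] rack [67.1 39.4] med [645.6  31.4 164.2]
t [257 199   8   8  50] world [476.6  38.5] rack [-100.    10.8] med [476.3  37.1 164.6]
s [257 176   7   9  52] world [489.   38.5] rack [-87.9  13.3] med [492.4  44.1 164.7]
s [217 194   8  10  61] world [644.4  31.3] rack [65.6 38.9] med [645.   34.6 164.7]
t [260 148   8   8  51] world [646.   31.4] rack [67.1 39.4] med [644.3  30.  164.3]
t [257 194   8   8  53] world [492.9  38.8] rack [-84.1  14.5] med [493.8  37.4 163.7]
4.05 [461.   42.7  13.2] q [ 0.19  0.22 -0.94 -0.07 -0.14  0.25] F [-0.63 -0.92  0.05] w 22.1
x [-0.869  0.084 -0.487] y [ 0.099  0.995 -0.006] z [ 0.485 -0.053 -0.873]
```

View pics/s2.png

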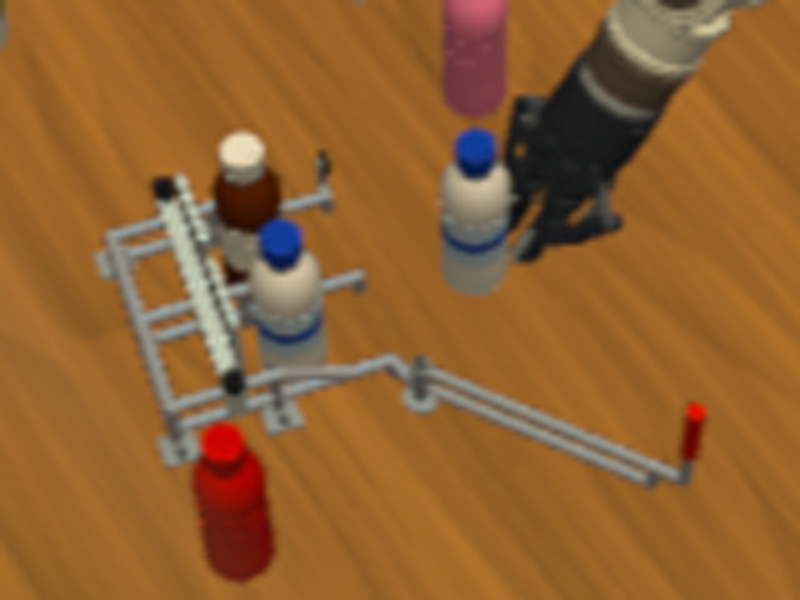

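View pics/t2.png

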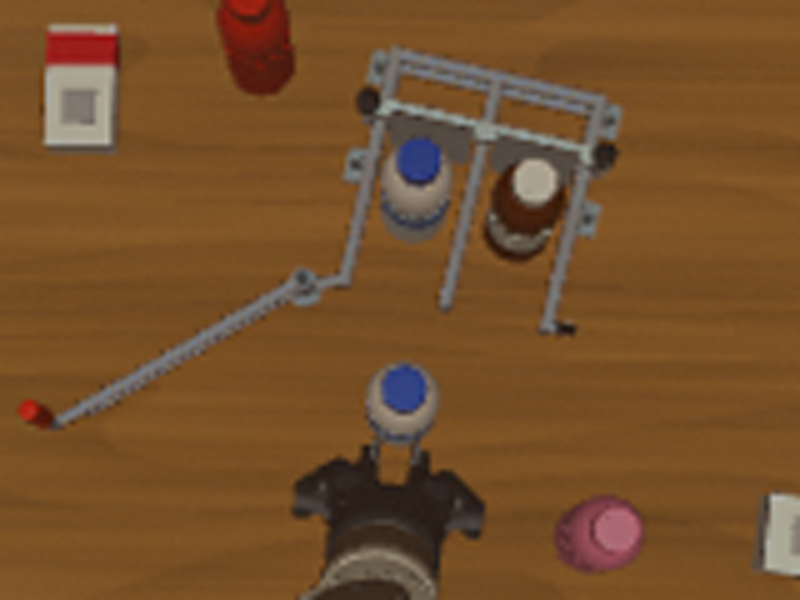

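The pictures show the bottle upright at top crop (403,400) and seated in the cradle. Its measured offset from the TCP is (+30.5, −3) mm, as expected. I push on diagonally.

Emit:
jog_arm(moves=[{"dx":0.004,"dy":0.001,"dz":0.0003,"ax":0,"ay":0,"az":0,"claw":0.022},{"dx":0.006,"dy":0.0014,"dz":0,"ax":0,"ay":0,"az":0,"claw":0.022},{"dx":0.006,"dy":0.0014,"dz":0,"ax":0,"ay":0,"az":0,"claw":0.022},{"dx":0.006,"dy":0.0014,"dz":0,"ax":0,"ay":0,"az":0,"claw":0.022},{"dx":0.006,"dy":0.0014,"dz":0,"ax":0,"ay":0,"az":0,"claw":0.022}])

```text
time: 4.68
ee_pos: [490.4, 49.6, 13.1]
tcp_rot: [0.129, 2.631, -0.042]
contact_force: [-2.8, -0.3, 1.2]
width: 22.2
```

Emit:
jog_arm(moves=[{"dx":0.006,"dy":0.0014,"dz":0.0003,"ax":0,"ay":0,"az":0,"claw":0.022},{"dx":0.006,"dy":0.0014,"dz":0,"ax":0,"ay":0,"az":0,"claw":0.022},{"dx":0.006,"dy":0.0014,"dz":0,"ax":0,"ay":0,"az":0,"claw":0.022},{"dx":0.005,"dy":0.0014,"dz":0,"ax":0,"ay":0,"az":0,"claw":0.022},{"dx":0.003,"dy":0.0008,"dz":0,"ax":0,"ay":0,"az":0,"claw":0.022}])

```text
time: 5.3
ee_pos: [518.6, 56.6, 13.3]
tcp_rot: [0.129, 2.631, -0.042]
contact_force: [-1.0, -0.6, 1.0]
width: 21.9
```

```bash
python3 pic.py 3; python3 loc.py 3; python3 st.py
```

```text
s [244 186   8   9  53] world [548.1  50.9] rack [-32.6  37.9] med [551.   55.6 165.6]
s [217 194   8  10  63] world [644.4  31.3] rack [65.6 38.9] med [644.8  34.9 164. ]
t [260 148   8   8  52] world [646.   31.4] rack [67.1 39.4] med [645.2  31.5 164.5]
t [253 176   8   8  51] world [551.9  52.8] rack [-29.4  40.6] med [550.4  51.4 164.2]
5.4 [518.8  56.7  13.5] q [ 0.19  0.3  -0.8  -0.01 -0.15  0.26] F [-0.72 -1.13 -0.59] w 22.2
x [-0.869  0.084 -0.487] y [ 0.099  0.995 -0.006] z [ 0.484 -0.053 -0.873]
```

View pics/t3.png

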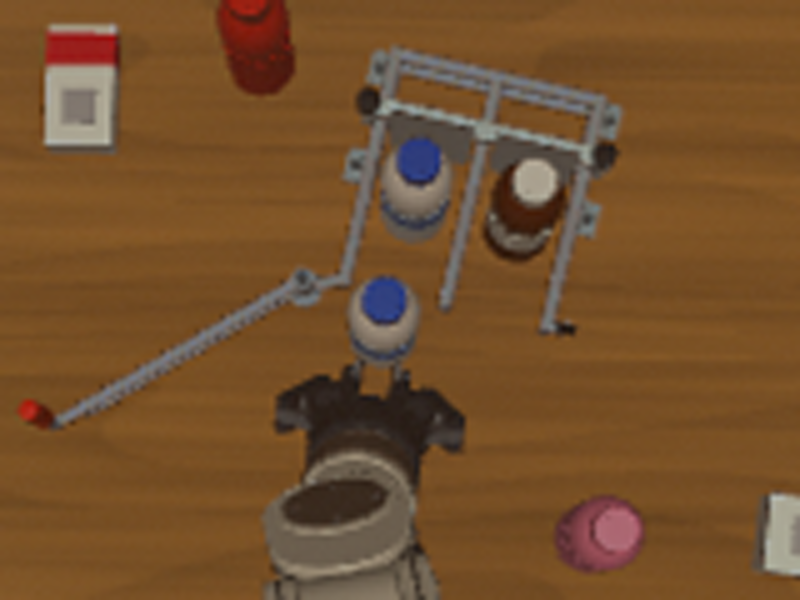

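The bottle is upright at top crop (384,315), rack (−31, 39). The direction from it to the stock bottle (645, 31) is −0.213 rad, parallel to the lane, so it lines up. I push along the lane and turn the cradle to match.

Emit:
jog_arm(moves=[{"dx":0.004,"dy":-0.0004,"dz":0,"ax":0,"ay":0,"az":-0.02,"claw":0.022},{"dx":0.0055,"dy":-0.0007,"dz":0,"ax":0,"ay":0,"az":-0.02,"claw":0.022},{"dx":0.0055,"dy":-0.0007,"dz":0,"ax":0,"ay":0,"az":-0.02,"claw":0.022},{"dx":0.0055,"dy":-0.0007,"dz":0,"ax":0,"ay":0,"az":-0.02,"claw":0.022},{"dx":0.0055,"dy":-0.0007,"dz":0,"ax":0,"ay":0,"az":-0.02,"claw":0.022}])

```text
time: 6.02
ee_pos: [545.8, 53.7, 13.3]
tcp_rot: [0.269, 2.622, -0.076]
contact_force: [-1.3, 1.0, 0.4]
width: 21.6
```

```bash
python3 pic.py 4; python3 loc.py 4; python3 st.py
```

```text
s [237 189   7   9  53] world [576.5  47.6] rack [-4.2 40.6] med [577.4  51.6 165.3]
s [217 194   8  10  63] world [644.4  31.3] rack [65.6 38.9] med [645.5  35.4 164.9]
t [260 148   8   8  52] world [646.   31.4] rack [67.1 39.4] med [645.   31.5 164.8]
t [255 167   8   9  52] world [580.2  46.8] rack [-0.4 40.6] med [579.7  46.8 165. ]
6.125 [546.7  54.   13.7] q [ 0.21  0.34 -0.71  0.04 -0.2   0.36] F [-0.1  -1.21 -0.27] w 22.1
x [-0.855  0.175 -0.488] y [ 0.203  0.979 -0.004] z [ 0.477 -0.103 -0.873]
```

View pics/t4.png

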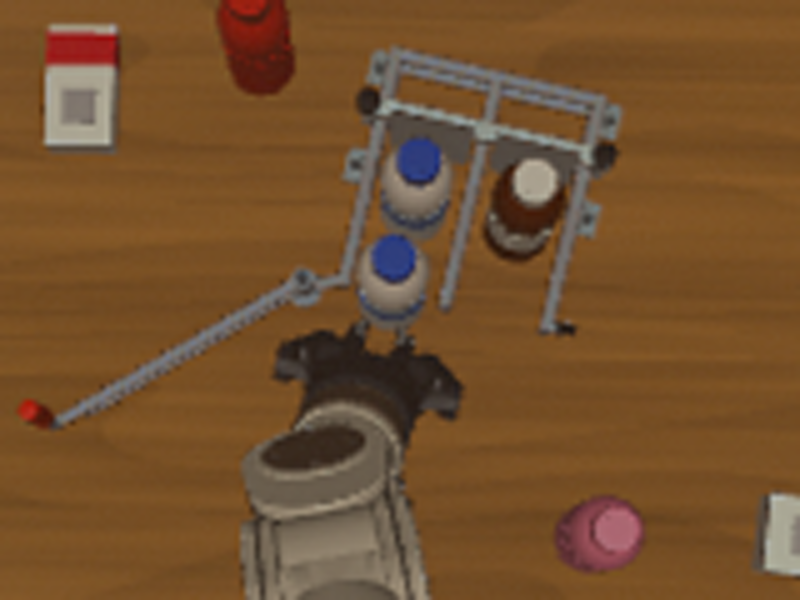

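View pics/s4.png

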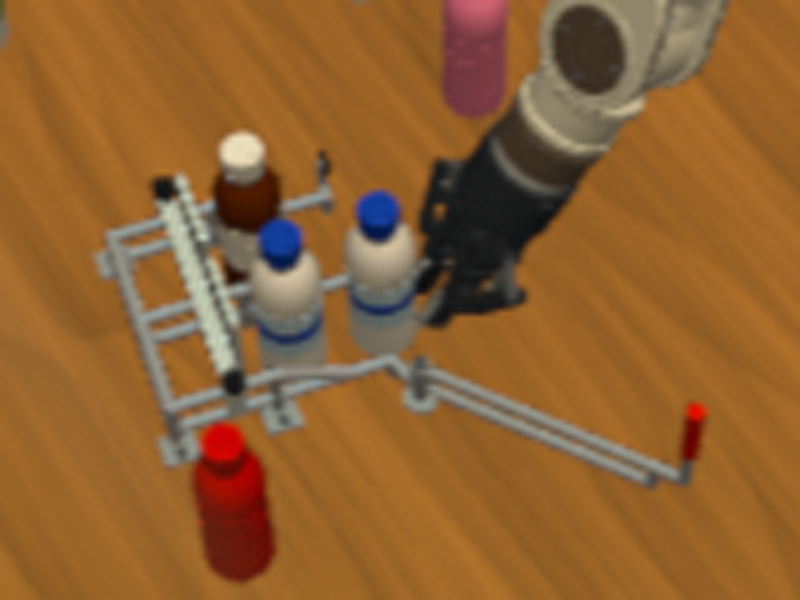

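Run:
```python
from h import *
from bench import bot
o=bot.get_obs()
from scipy.spatial.transform import Rotation as R
M=R.from_rotvec(o["tcp_rot"]).as_matrix()
for n in("t4","s4"):
    c=dict(np.load(f"pics/{n}.npz"));P=cloud(c); V=c["image"].max(-1)
    L=(P-o["ee_pos"])@M
    m=(V<75)&(np.linalg.norm(P-o["ee_pos"],axis=-1)<150)&(P[...,2]>10)
    for y0 in range(-70,80,10):
        k=m&(L[...,1]>=y0)&(L[...,1]<y0+10)
        if k.sum()>3: 
            q=P[k]; print(n,y0,k.sum(),"minz",np.percentile(q[:,2],[2,15]).round(),"tool z max",np.percentile(L[k][:,2],[85,98]).round(),"maxx",q[:,0].max().round())
```

```text
t4 -70 18 minz [18. 32.] tool z max [25. 37.] maxx 622.0
t4 -60 28 minz [26. 88.] tool z max [-72.  34.] maxx 627.0
t4 -50 26 minz [72. 81.] tool z max [-69. -58.] maxx 524.0
t4 -40 32 minz [60. 63.] tool z max [-54. -51.] maxx 528.0
t4 -30 29 minz [29. 56.] tool z max [-5. 12.] maxx 639.0
t4 -20 27 minz [31. 58.] tool z max [-12.   1.] maxx 625.0
t4 -10 17 minz [56. 62.] tool z max [-6.  2.] maxx 623.0
t4 0 12 minz [56. 62.] tool z max [-6. 26.] maxx 689.0
t4 10 23 minz [23. 38.] tool z max [-5.  7.] maxx 638.0
t4 20 16 minz [36. 46.] tool z max [-32. -20.] maxx 553.0
t4 30 24 minz [59. 61.] tool z max [-52. -49.] maxx 545.0
t4 40 29 minz [61. 75.] tool z max [-64. -50.] maxx 544.0
t4 50 27 minz [27. 89.] tool z max [-79.  -1.] maxx 583.0
t4 60 11 minz [36. 51.] tool z max [-21. -10.] maxx 586.0
s4 -70 17 minz [27. 32.] tool z max [43. 48.] maxx 654.0
s4 -60 23 minz [61. 91.] tool z max [-27.   8.] maxx 650.0
s4 -50 27 minz [67. 75.] tool z max [-65. -56.] maxx 520.0
s4 -40 10 minz [63. 65.] tool z max [-53. -50.] maxx 525.0
s4 -30 25 minz [33. 55.] tool z max [-47. -25.] maxx 530.0
s4 -20 67 minz [20. 32.] tool z max [-21.  -7.] maxx 542.0
s4 -10 22 minz [76. 89.] tool z max [-80. -25.] maxx 667.0
s4 0 24 minz [53. 78.] tool z max [-64. -35.] maxx 602.0
s4 10 81 minz [28. 61.] tool z max [-53. -16.] maxx 583.0
s4 20 67 minz [35. 59.] tool z max [-48. -20.] maxx 552.0
s4 30 58 minz [58. 74.] tool z max [-63. -50.] maxx 543.0
s4 40 27 minz [59. 73.] tool z max [-61. -54.] maxx 541.0
s4 50 23 minz [78. 86.] tool z max [-79. -75.] maxx 531.0
s4 60 9 minz [25. 29.] tool z max [-0.  2.] maxx 587.0
```

Clearances are fine: outer knuckles are at z≥58 and the rails here are low. The pictures show the bottle upright at the mouth, rack (−2, 40). I continue along the lane.

Emit:
jog_arm(moves=[{"dx":0.004,"dy":-0.001,"dz":0,"ax":0,"ay":0,"az":0,"claw":0.022},{"dx":0.004,"dy":-0.001,"dz":0,"ax":0,"ay":0,"az":0,"claw":0.022},{"dx":0.004,"dy":-0.001,"dz":0,"ax":0,"ay":0,"az":0,"claw":0.022},{"dx":0.003,"dy":-0.0007,"dz":0,"ax":0,"ay":0,"az":0,"claw":0.022},{"dx":0.003,"dy":-0.0007,"dz":0,"ax":0,"ay":0,"az":0,"claw":0.022}])

```text
time: 6.75
ee_pos: [565.1, 49.1, 13.4]
tcp_rot: [0.267, 2.622, -0.076]
contact_force: [-1.4, -0.4, 1.2]
width: 22.2
```

Emit:
jog_arm(moves=[{"dx":0.0025,"dy":-0.0005,"dz":0,"ax":0,"ay":0,"az":0,"claw":0.022},{"dx":0.0025,"dy":-0.0005,"dz":0,"ax":0,"ay":0,"az":0,"claw":0.022},{"dx":0.0025,"dy":-0.0005,"dz":0,"ax":0,"ay":0,"az":0,"claw":0.022},{"dx":0.0025,"dy":-0.0005,"dz":0,"ax":0,"ay":0,"az":0,"claw":0.022},{"dx":0.0025,"dy":-0.0005,"dz":0,"ax":0,"ay":0,"az":0,"claw":0.022}])

```text
time: 7.38
ee_pos: [575.9, 46.7, 12.9]
tcp_rot: [0.266, 2.626, -0.076]
contact_force: [-4.8, 0.1, 3.2]
width: 22.3
```

```bash
python3 pic.py 5; python3 loc.py 5; python3 st.py
```

```text
s [228 191   8   9  56] world [605.4  39.1] rack [25.8 38.3] med [607.1  42.2 163.6]
s [214 195   8   9  59] world [654.   27.6] rack [75.8 37.3] med [655.5  33.2 164.9]
t [261 145   8   8  53] world [656.2  28.3] rack [77.8 38.4] med [656.1  29.9 164.5]
t [257 159   8   8  52] world [608.7  40.7] rack [28.8 40.6] med [606.7  39.2 164.5]
7.475 [576.3  46.6  12.9] q [ 0.18  0.38 -0.64  0.07 -0.19  0.33] F [-3.17  0.61  2.67] w 21.9
x [-0.858  0.174 -0.484] y [ 0.202  0.979 -0.005] z [ 0.473 -0.102 -0.875]
```

View pics/s5.png

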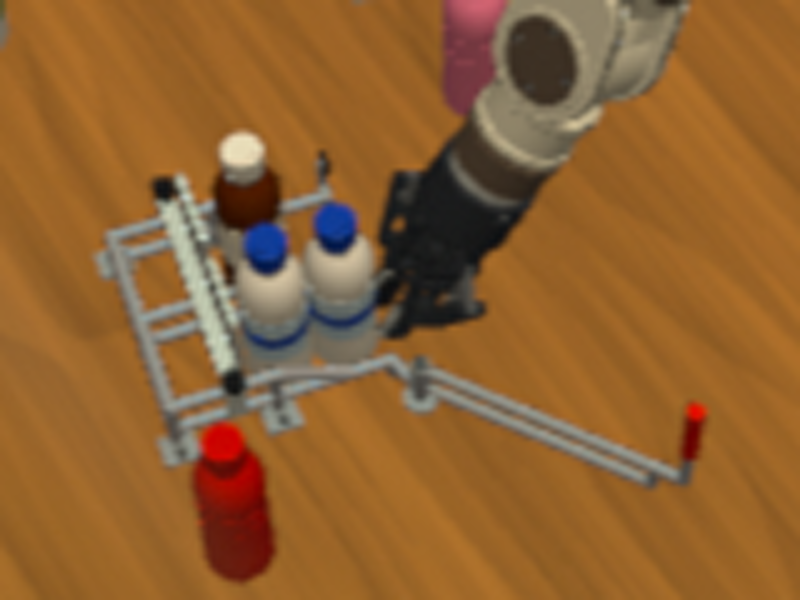

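Both bottles are upright and moving together: stock cap at scene crop (265,245), new at (335,222), force about 4–5 N. I continue in smaller steps to feel the stop.

Emit:
jog_arm(moves=[{"dx":0.0015,"dy":-0.0003,"dz":0,"ax":0,"ay":0,"az":0,"claw":0.022},{"dx":0.0015,"dy":-0.0003,"dz":0,"ax":0,"ay":0,"az":0,"claw":0.022},{"dx":0.0015,"dy":-0.0003,"dz":0,"ax":0,"ay":0,"az":0,"claw":0.022},{"dx":0.0015,"dy":-0.0003,"dz":0,"ax":0,"ay":0,"az":0,"claw":0.022},{"dx":0.0015,"dy":-0.0003,"dz":0,"ax":0,"ay":0,"az":0,"claw":0.022}])

```text
time: 8.1
ee_pos: [582.4, 45.3, 12.7]
tcp_rot: [0.265, 2.627, -0.076]
contact_force: [-8.2, 1.9, 6.4]
width: 22.0
```

Emit:
jog_arm(moves=[{"dx":0,"dy":0,"dz":0.0003,"ax":0,"ay":0,"az":0,"claw":0.022},{"dx":0,"dy":0,"dz":0,"ax":0,"ay":0,"az":0,"claw":0.022},{"dx":0.0005,"dy":-0.0001,"dz":0,"ax":0,"ay":0,"az":0,"claw":0.022},{"dx":0.0005,"dy":-0.0001,"dz":0,"ax":0,"ay":0,"az":0,"claw":0.022},{"dx":0.0005,"dy":-0.0001,"dz":0,"ax":0,"ay":0,"az":0,"claw":0.022}])

```text
time: 8.72
ee_pos: [582.3, 45.3, 12.5]
tcp_rot: [0.264, 2.63, -0.076]
contact_force: [-7.2, 1.3, 6.2]
width: 21.7
```

```bash
python3 pic.py 6; python3 loc.py 6; python3 st.py
```

```text
s [227 191   7  10  56] world [610.8  38.1] rack [31.3 38.5] med [612.8  42.5 163.4]
s [212 195   8  10  61] world [660.8  25.7] rack [82.8 36.9] med [661.4  31.1 164.7]
t [261 143   8   8  53] world [663.   28.4] rack [84.4 40. ] med [661.3  27.  164. ]
t [258 157   7   9  50] world [613.8  39.2] rack [34.  40.2] med [613.   39.2 164.6]
8.825 [582.3  45.3  12.5] q [ 0.17  0.39 -0.63  0.09 -0.18  0.33] F [-7.79  1.87  6.19] w 22.3
x [-0.86   0.173 -0.48 ] y [ 0.2    0.98  -0.006] z [ 0.469 -0.101 -0.877]
```

View pics/s6.png

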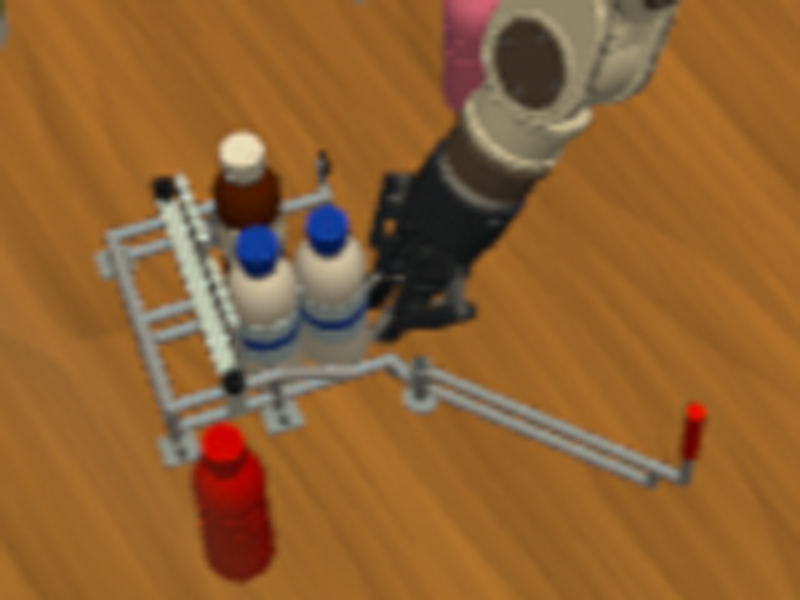

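Run:
```python
from h import *
RP=(572.1,7.0,-0.211)
for n in("t6","s6","top0"):
    c=dict(np.load(f"pics/{n}.npz"));P=cloud(c);a=RP[2]
    X=(P[...,0]-RP[0])*np.cos(a)+(P[...,1]-RP[1])*np.sin(a);Y=-(P[...,0]-RP[0])*np.sin(a)+(P[...,1]-RP[1])*np.cos(a)
    for z0,z1 in((60,105),(105,130)):
      for y0 in(-70,-10,-5,10,15,35,60):
        m=(P[...,2]>z0)&(P[...,2]<z1)&(X>95)&(X<150)&(Y>y0)&(Y<y0+10)
        if m.sum()>2: print(n,z0,y0,m.sum(),np.percentile(X[m],[0,10,50,90,100]).round(1),np.median(P[m][:,2]).round())
```

```text
t6 60 -70 9 [107.6 108.  109.  124.  128. ] 72.0
t6 60 -10 12 [108.3 108.4 116.6 125.  125.3] 67.0
t6 60 -5 13 [114.  115.1 121.5 126.6 128.7] 66.0
t6 60 10 9 [108.1 108.2 108.8 113.3 126.9] 79.0
t6 60 15 9 [108.3 108.6 109.2 112.9 126.9] 84.0
t6 60 60 7 [108.8 108.9 109.5 117.2 127.7] 82.0
t6 105 -70 4 [108.9 109.  110.5 112.6 113. ] 114.0
t6 105 10 8 [107.5 108.3 110.2 113.6 114.3] 114.0
t6 105 15 8 [ 98.1 105.6 110.4 113.7 114.3] 115.0
t6 105 35 4 [110.2 110.8 112.7 114.1 114.5] 116.0
t6 105 60 8 [108.8 108.9 111.1 115.  115.5] 112.0
s6 60 -70 14 [113.2 114.4 121.2 127.3 134.9] 72.0
s6 60 -10 8 [111.4 111.7 119.6 126.7 127.3] 72.0
s6 60 -5 9 [114.  116.5 120.  124.9 127.3] 69.0
s6 60 10 13 [113.5 114.1 119.5 125.7 127.9] 69.0
s6 60 15 15 [113.1 113.6 119.2 126.6 128.2] 69.0
s6 60 35 12 [102.9 113.9 119.9 125.2 125.6] 70.0
s6 60 60 25 [ 96.9 109.  113.3 126.4 128.1] 74.0
s6 105 -70 4 [108.6 108.9 110.5 112.2 112.5] 117.0
s6 105 10 5 [ 96.2 101.7 113.4 114.1 114.4] 117.0
s6 105 15 7 [ 96.2 103.9 111.2 113.1 113.4] 117.0
s6 105 35 16 [ 99.7 100.6 106.6 113.3 113.9] 120.0
s6 105 60 7 [ 95.4  97.4 109.9 112.9 114. ] 113.0
top0 60 -70 7 [107.3 107.7 109.2 124.3 128.3] 74.0
top0 60 -10 11 [107.9 109.1 117.2 125.1 126.8] 68.0
top0 60 -5 11 [117.  117.2 122.  128.5 128.6] 66.0
top0 60 10 11 [108.  108.  109.1 109.4 128.1] 79.0
top0 60 15 11 [108.  108.9 109.4 109.6 128.1] 79.0
top0 60 35 9 [107.4 108.  108.9 110.1 111. ] 81.0
top0 60 60 8 [107.9 108.3 108.6 115.3 128.2] 77.0
top0 105 -70 5 [107.4 108.1 109.2 113.2 114.1] 110.0
top0 105 10 7 [108.3 109.2 110.6 114.2 115.1] 113.0
top0 105 15 7 [108.3 108.8 110.6 114.4 115.1] 113.0
top0 105 35 7 [108.6 108.7 109.9 114.1 114.3] 115.0
top0 105 60 8 [108.3 108.6 110.4 113.6 114.3] 114.0
```

View pics/t6.png

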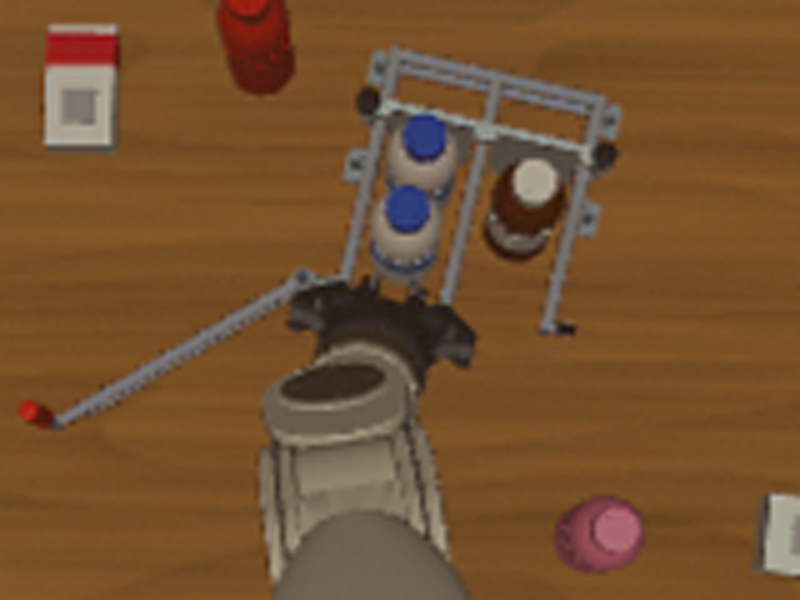

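The stop face measures about 108.5 mm in the rack frame and the stock bottle's front about 108.5 mm, so the row is against the stop. I press gradually now, with a bit of upward relief because the tool is also bearing down.

Emit:
jog_arm(moves=[{"dx":0.0008,"dy":-0.0002,"dz":0.0006,"ax":0,"ay":0,"az":0,"claw":0.022},{"dx":0.0008,"dy":-0.0002,"dz":0.0004,"ax":0,"ay":0,"az":0,"claw":0.022},{"dx":0.0008,"dy":-0.0002,"dz":0.0004,"ax":0,"ay":0,"az":0,"claw":0.022},{"dx":0.0008,"dy":-0.0002,"dz":0.0004,"ax":0,"ay":0,"az":0,"claw":0.022},{"dx":0.0008,"dy":-0.0002,"dz":0.0004,"ax":0,"ay":0,"az":0,"claw":0.022}])

```text
time: 9.45
ee_pos: [582.2, 45.2, 12.7]
tcp_rot: [0.261, 2.638, -0.074]
contact_force: [-6.7, 1.0, 3.1]
width: 21.9
```

Emit:
jog_arm(moves=[{"dx":0.0014,"dy":-0.0003,"dz":0.0004,"ax":0,"ay":0,"az":0,"claw":0.022},{"dx":0.0014,"dy":-0.0003,"dz":0.0004,"ax":0,"ay":0,"az":0,"claw":0.022},{"dx":0.0014,"dy":-0.0003,"dz":0.0004,"ax":0,"ay":0,"az":0,"claw":0.022},{"dx":0.0014,"dy":-0.0003,"dz":0.0004,"ax":0,"ay":0,"az":0,"claw":0.022},{"dx":0.0014,"dy":-0.0003,"dz":0.0004,"ax":0,"ay":0,"az":0,"claw":0.022}])

```text
time: 10.07
ee_pos: [582.4, 45.1, 12.3]
tcp_rot: [0.256, 2.651, -0.073]
contact_force: [-10.2, 2.0, 7.7]
width: 21.7
```

Emit:
jog_arm(moves=[{"dx":0.0015,"dy":-0.0003,"dz":0.001,"ax":0,"ay":-0.003,"az":0,"claw":0.022},{"dx":0.0017,"dy":-0.0003,"dz":0.001,"ax":0,"ay":-0.003,"az":0,"claw":0.022},{"dx":0.0017,"dy":-0.0003,"dz":0.001,"ax":0,"ay":-0.003,"az":0,"claw":0.022},{"dx":0.0017,"dy":-0.0003,"dz":0.001,"ax":0,"ay":-0.003,"az":0,"claw":0.022},{"dx":0.0017,"dy":-0.0003,"dz":0.001,"ax":0,"ay":-0.003,"az":0,"claw":0.022}])

```text
time: 10.7
ee_pos: [582.2, 45.1, 12.5]
tcp_rot: [0.251, 2.653, -0.069]
contact_force: [-6.8, 2.9, 4.6]
width: 21.9
```

Emit:
jog_arm(moves=[{"dx":0.0014,"dy":-0.0003,"dz":0.0005,"ax":0,"ay":-0.003,"az":0,"claw":0.022},{"dx":0.0016,"dy":-0.0003,"dz":0.0005,"ax":0,"ay":-0.003,"az":0,"claw":0.022},{"dx":0.0018,"dy":-0.0003,"dz":0.0005,"ax":0,"ay":-0.003,"az":0,"claw":0.022},{"dx":0.0018,"dy":-0.0003,"dz":0.0005,"ax":0,"ay":-0.003,"az":0,"claw":0.022},{"dx":0.0018,"dy":-0.0003,"dz":0.0005,"ax":0,"ay":-0.003,"az":0,"claw":0.022}])

```text
time: 11.32
ee_pos: [582.4, 45.0, 12.0]
tcp_rot: [0.246, 2.652, -0.065]
contact_force: [-9.0, 2.7, 8.1]
width: 22.2
```

```bash
python3 st.py; python3 -c "
from bench import bot;print(bot.get_obs()['ft_torque'])"
```

```text
11.325 [582.4  45.   12. ] q [ 0.16  0.39 -0.61  0.12 -0.16  0.31] F [-9.03  2.74  8.05] w 22.2
x [-0.872  0.162 -0.461] y [ 0.184  0.983 -0.004] z [ 0.453 -0.088 -0.887]
[0.29840334 1.52904454 0.00882767]
```

The downward component keeps growing with the push (8 N). I back off 3 mm, raise the tool and press again cleanly.

Emit:
jog_arm(moves=[{"dx":-0.003,"dy":0.0007,"dz":0,"ax":0,"ay":0,"az":0,"claw":0.022},{"dx":-0.001,"dy":0,"dz":0.003,"ax":0,"ay":-0.02,"az":-0.01,"claw":0.022},{"dx":0,"dy":0,"dz":0.001,"ax":0,"ay":-0.015,"az":-0.01,"claw":0.022},{"dx":0,"dy":0,"dz":0,"ax":0,"ay":0,"az":0,"claw":0.022},{"dx":0,"dy":0,"dz":0,"ax":0,"ay":0,"az":0,"claw":0.022}])

```text
time: 11.95
ee_pos: [581.4, 45.4, 17.8]
tcp_rot: [0.274, 2.607, -0.067]
contact_force: [0.5, 0.3, -0.8]
width: 21.9
```

```bash
python3 st.py; python3 -c "
from bench import bot;print(bot.get_obs()['ft_torque'])"
```

```text
11.95 [581.4  45.4  17.8] q [ 0.17  0.37 -0.65  0.06 -0.18  0.34] F [ 0.52  0.35 -0.76] w 21.9
x [-0.848  0.181 -0.499] y [0.207 0.978 0.005] z [ 0.489 -0.099 -0.867]
[0.11581529 0.55982085 0.03866119]
```

Emit:
jog_arm(moves=[{"dx":0.0012,"dy":-0.0003,"dz":0,"ax":0,"ay":0,"az":0,"claw":0.022},{"dx":0.0012,"dy":-0.0003,"dz":0,"ax":0,"ay":0,"az":0,"claw":0.022},{"dx":0.0014,"dy":-0.0003,"dz":0,"ax":0,"ay":0,"az":0,"claw":0.022},{"dx":0.0014,"dy":-0.0003,"dz":0,"ax":0,"ay":0,"az":0,"claw":0.022},{"dx":0.0014,"dy":-0.0003,"dz":0,"ax":0,"ay":0,"az":0,"claw":0.022}])

```text
time: 12.58
ee_pos: [582.5, 45.2, 15.4]
tcp_rot: [0.27, 2.618, -0.064]
contact_force: [-7.4, 2.2, 6.2]
width: 22.1
```

Emit:
jog_arm(moves=[{"dx":0.0018,"dy":-0.0004,"dz":0.001,"ax":0,"ay":-0.003,"az":0,"claw":0.022},{"dx":0.002,"dy":-0.0004,"dz":0.0012,"ax":0,"ay":-0.003,"az":0,"claw":0.022},{"dx":0.0022,"dy":-0.0004,"dz":0.0012,"ax":0,"ay":-0.003,"az":0,"claw":0.022},{"dx":0.0022,"dy":-0.0004,"dz":0.0012,"ax":0,"ay":-0.003,"az":0,"claw":0.022},{"dx":0.0022,"dy":-0.0004,"dz":0.0012,"ax":0,"ay":-0.003,"az":0,"claw":0.022}])

```text
time: 13.2
ee_pos: [582.4, 45.1, 15.5]
tcp_rot: [0.263, 2.624, -0.06]
contact_force: [-6.4, 1.7, 4.6]
width: 21.9
```

Emit:
jog_arm(moves=[{"dx":0.0026,"dy":-0.0005,"dz":0.0012,"ax":0,"ay":-0.003,"az":0,"claw":0.022},{"dx":0.003,"dy":-0.0006,"dz":0.0014,"ax":0,"ay":-0.003,"az":0,"claw":0.022},{"dx":0.003,"dy":-0.0006,"dz":0.0014,"ax":0,"ay":-0.003,"az":0,"claw":0.022},{"dx":0.003,"dy":-0.0006,"dz":0.0014,"ax":0,"ay":-0.003,"az":0,"claw":0.022},{"dx":0.003,"dy":-0.0006,"dz":0.0014,"ax":0,"ay":-0.003,"az":0,"claw":0.022}])

```text
time: 13.82
ee_pos: [582.6, 45.1, 15.4]
tcp_rot: [0.253, 2.637, -0.053]
contact_force: [-11.4, 2.9, 6.9]
width: 22.2
```

```bash
python3 st.py
```

```text
13.825 [582.6  45.1  15.4] q [ 0.16  0.38 -0.62  0.1  -0.16  0.31] F [-11.38   2.89   6.9 ] w 22.2
x [-0.864  0.169 -0.473] y [0.188 0.982 0.007] z [ 0.466 -0.083 -0.881]
```

Emit:
jog_arm(moves=[{"dx":0.0033,"dy":-0.0007,"dz":0.0018,"ax":0,"ay":-0.005,"az":0,"claw":0.022},{"dx":0.0035,"dy":-0.0007,"dz":0.0018,"ax":0,"ay":-0.005,"az":0,"claw":0.022},{"dx":0.0035,"dy":-0.0007,"dz":0.0018,"ax":0,"ay":-0.005,"az":0,"claw":0.022},{"dx":0.0035,"dy":-0.0007,"dz":0.0018,"ax":0,"ay":-0.005,"az":0,"claw":0.022},{"dx":0.0035,"dy":-0.0007,"dz":0.0018,"ax":0,"ay":-0.005,"az":0,"claw":0.022}])

```text
time: 14.45
ee_pos: [582.5, 45.0, 15.6]
tcp_rot: [0.242, 2.647, -0.044]
contact_force: [-9.5, 3.2, 6.5]
width: 21.5
```

```bash
python3 st.py
```

```text
14.45 [582.5  45.   15.6] q [ 0.15  0.38 -0.62  0.11 -0.14  0.3 ] F [-9.51  3.19  6.52] w 21.5
x [-0.87   0.163 -0.466] y [0.179 0.984 0.011] z [ 0.46  -0.074 -0.885]
```

Camera calls hold the last target, so I'll press with somewhat larger rows, then hold through a few camera calls and read the force.

Emit:
jog_arm(moves=[{"dx":0.0035,"dy":-0.0008,"dz":0.001,"ax":0,"ay":-0.005,"az":0,"claw":0.022},{"dx":0.0035,"dy":-0.0008,"dz":0.001,"ax":0,"ay":-0.005,"az":0,"claw":0.022},{"dx":0.0037,"dy":-0.0008,"dz":0.001,"ax":0,"ay":-0.005,"az":0,"claw":0.022},{"dx":0.0037,"dy":-0.0008,"dz":0.001,"ax":0,"ay":-0.005,"az":0,"claw":0.022},{"dx":0.0037,"dy":-0.0008,"dz":0.001,"ax":0,"ay":-0.005,"az":0,"claw":0.022}])

```text
time: 15.08
ee_pos: [582.8, 44.4, 13.4]
tcp_rot: [0.23, 2.654, -0.036]
contact_force: [-13.2, 3.8, 8.7]
width: 22.2
```

```bash
python3 - <<'E'
from bench import bot
for i in range(6):
    o=bot.get_obs(); print(round(o["time"],3),o["contact_force"].round(1),o["ee_pos"].round(2)); bot.camera("scene")
E
python3 st.py
```

```text
15.075 [-13.2   3.8   8.7] [582.75  44.38  13.44]
15.125 [-13.4   3.3   9.6] [582.65  44.35  13.24]
15.175 [-12.7   3.3  10.7] [582.66  44.33  13.21]
15.225 [-13.4   3.6   9.5] [582.7   44.35  13.23]
15.275 [-13.6   2.9  10.1] [582.69  44.33  13.22]
15.325 [-13.9   2.7  10.8] [582.67  44.34  13.19]
15.375 [582.7  44.3  13.2] q [ 0.14  0.38 -0.61  0.11 -0.13  0.29] F [-13.83   1.89  10.52] w 21.9
x [-0.874  0.157 -0.459] y [0.169 0.986 0.014] z [ 0.455 -0.065 -0.888]
```

Emit:
jog_arm(moves=[{"dx":0.0037,"dy":-0.0008,"dz":0.002,"ax":0,"ay":-0.005,"az":0,"claw":0.022},{"dx":0.004,"dy":-0.0008,"dz":0.002,"ax":0,"ay":-0.005,"az":0,"claw":0.022},{"dx":0.0042,"dy":-0.0008,"dz":0.002,"ax":0,"ay":-0.005,"az":0,"claw":0.022},{"dx":0.0042,"dy":-0.0008,"dz":0.0022,"ax":0,"ay":-0.005,"az":0,"claw":0.022},{"dx":0.0042,"dy":-0.0008,"dz":0.0022,"ax":0,"ay":-0.005,"az":0,"claw":0.022}])

```text
time: 16.0
ee_pos: [582.5, 44.2, 13.5]
tcp_rot: [0.218, 2.669, -0.026]
contact_force: [-11.5, 3.2, 6.9]
width: 22.2
```

```bash
python3 - <<'E'
from bench import bot
for i in range(5):
    o=bot.get_obs(); print(round(o["time"],3),o["contact_force"].round(1),o["ee_pos"].round(2)); bot.camera("scene")
E
python3 pic.py 7; python3 loc.py 7
```

```text
16.0 [-11.5   3.2   6.9] [582.49  44.24  13.54]
16.05 [-12.    3.1   6. ] [582.49  44.23  13.54]
16.1 [-11.2   3.4   5.9] [582.48  44.24  13.51]
16.15 [-12.7   3.3   5.5] [582.49  44.26  13.52]
16.2 [-11.5   2.9   5.8] [582.51  44.24  13.53]
s [227 191   7  10  56] world [610.8  38.1] rack [31.3 38.5] med [612.3  42.3 164.3]
s [212 195   8  10  63] world [660.8  25.7] rack [82.8 36.9] med [661.8  30.9 164.3]
t [261 143   8   8  53] world [663.   28.4] rack [84.4 40. ] med [660.7  26.9 164.4]
t [258 157   7   9  50] world [613.8  39.2] rack [34.  40.2] med [613.   39.2 164.3]
```

View pics/s7.png

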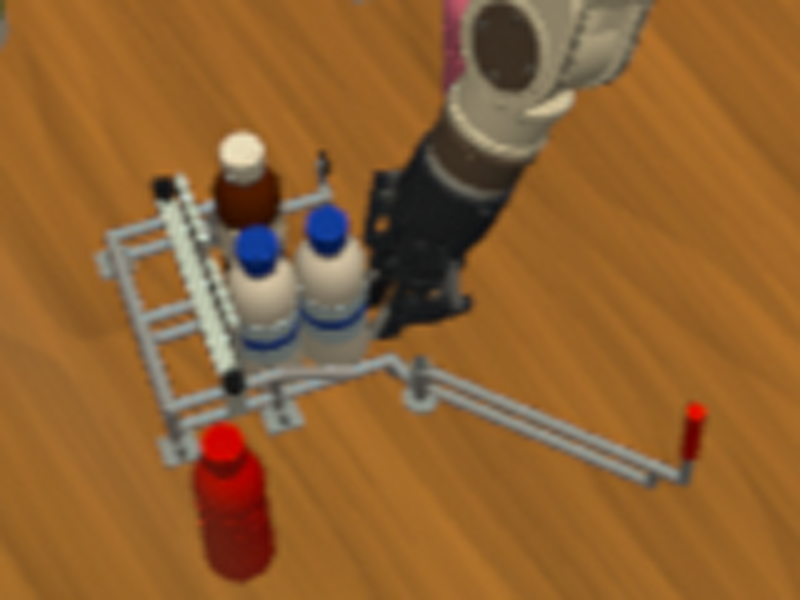

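Held at 12–14 N for 0.3 s twice, with both bottles upright and still (caps at scene crop (257,248) and (327,228)). Allowing for table friction, the bottle-to-bottle force is about 6–9 N. I retract.

Emit:
jog_arm(moves=[{"dx":-0.006,"dy":0.001,"dz":0.001,"ax":0,"ay":0,"az":0,"claw":0.022},{"dx":-0.02,"dy":0.004,"dz":0,"ax":0,"ay":0,"az":0,"claw":0.022},{"dx":-0.03,"dy":0.005,"dz":0.01,"ax":0,"ay":0,"az":0,"claw":0.022},{"dx":-0.03,"dy":0.005,"dz":0.03,"ax":0,"ay":0,"az":0,"claw":0.022},{"dx":-0.02,"dy":0.002,"dz":0.05,"ax":0,"ay":0,"az":0,"claw":0.022}])

```text
time: 16.98
ee_pos: [474.6, 60.3, 103.9]
tcp_rot: [0.222, 2.671, -0.03]
contact_force: [1.4, 0.3, 1.0]
width: 22.0
```

```bash
python3 st.py; python3 pic.py 8; python3 loc.py 8
python3 - <<'E'
from h import *
for n in("t8","s8"):
    c=dict(np.load(f"pics/{n}.npz"));P=cloud(c);hsv=cv2.cvtColor(c["image"],cv2.COLOR_RGB2HSV)
    m=((hsv[...,0]<6)|(hsv[...,0]>174))&(hsv[...,1]>170)&(P[...,0]>420)&(P[...,0]<540)&(P[...,1]>230)&(P[...,1]<350)
    v,u=np.nonzero(m); print(n,len(u),u.min(),u.max(),v.min(),v.max(),np.median(P[m],0).round(1))
    for uu,vv in ((475.3,284),(477,286.5)):
      for z in(145,83): print("  pred",(uu,vv,z),np.round(project(c,(uu,vv,z)),1))
# hinge/gate solve: handle on circle r=205 about hinge
E
```

```text
16.975 [474.6  60.3 103.9] q [ 0.23  0.04 -0.73  0.37 -0.16  0.36] F [1.41 0.32 1.01] w 22.0
x [-0.882  0.151 -0.446] y [0.161 0.987 0.015] z [ 0.442 -0.058 -0.895]
s [227 191   7  10  55] world [610.8  38.1] rack [31.3 38.5] med [613.4  43.3 166.3]
s [212 195   8  10  61] world [660.8  25.7] rack [82.8 36.9] med [662.1  30.7 164.2]
t [261 143   8   8  53] world [663.   28.4] rack [84.4 40. ] med [660.9  26.9 164.7]
t [258 157   7   9  51] world [613.8  39.2] rack [34.  40.2] med [612.6  39.1 164.5]
t8 15 184 189 200 204 [477.3 283.3 143.7]
  pred (475.3, 284, 145) [185.6 202. ]
  pred (475.3, 284, 83) [188.9 203.9]
  pred (477, 286.5, 145) [184.9 201.5]
  pred (477, 286.5, 83) [188.2 203.4]
s8 26 302 305 231 241 [476.9 288.5 128.8]
  pred (475.3, 284, 145) [303.4 231.9]
  pred (475.3, 284, 83) [301.9 240.7]
  pred (477, 286.5, 145) [303.4 232.7]
  pred (477, 286.5, 83) [302.  241.5]
```

View pics/s8.png

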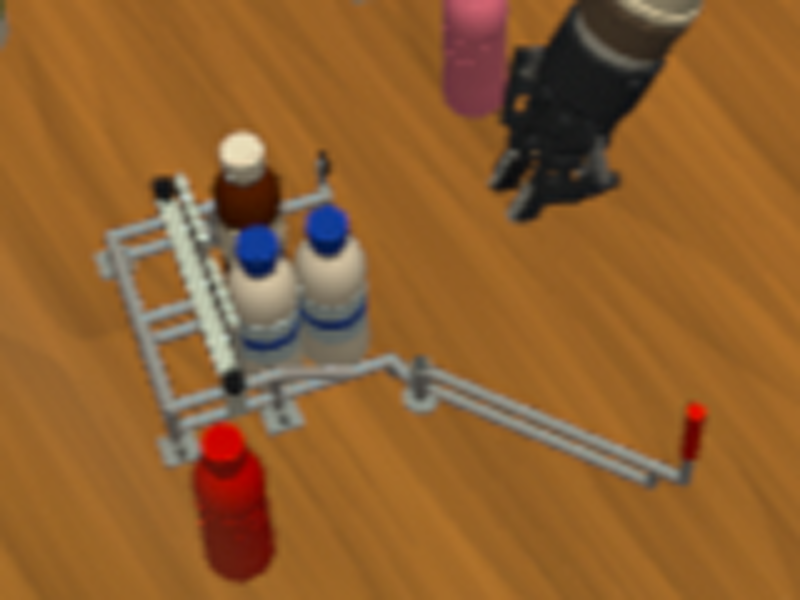

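The retract is clean: both bottles stand touching and the gate is still open, with its handle at (476,285) and 204 mm from the hinge as it must be. Next: straighten the tool, rise, open the gripper and go over the handle, turning the jaws so the knuckles clear the pink bottle during the swing.

Emit:
jog_arm(moves=[{"dx":0,"dy":0,"dz":0.05,"ax":0.02,"ay":0.155,"az":0,"claw":0.05},{"dx":0,"dy":0.02,"dz":0.05,"ax":0.02,"ay":0.155,"az":0,"claw":0.05},{"dx":0,"dy":0.04,"dz":0.01,"ax":0.02,"ay":0.145,"az":0,"claw":0.05},{"dx":0,"dy":0.045,"dz":0,"ax":0,"ay":0,"az":0.17,"claw":0.05},{"dx":0,"dy":0.045,"dz":0,"ax":0,"ay":0,"az":0.17,"claw":0.05}])

```text
time: 17.7
ee_pos: [482.2, 208.4, 190.9]
tcp_rot: [-0.271, 3.047, 0.02]
contact_force: [0.1, 0.1, 0.2]
width: 49.8
```

Emit:
jog_arm(moves=[{"dx":0,"dy":0.03,"dz":0,"ax":0,"ay":0,"az":0.17,"claw":0.05},{"dx":0,"dy":0.03,"dz":0,"ax":0,"ay":0,"az":0.17,"claw":0.05},{"dx":0,"dy":0.01,"dz":0,"ax":0,"ay":0,"az":0.17,"claw":0.05},{"dx":0,"dy":0,"dz":0,"ax":0,"ay":0,"az":0.17,"claw":0.05},{"dx":0,"dy":0,"dz":0,"ax":0,"ay":0,"az":0,"claw":0.05}])

```text
time: 18.32
ee_pos: [486.4, 285.2, 187.2]
tcp_rot: [-1.309, 2.77, 0.062]
contact_force: [0.8, 0.9, 0.1]
width: 50.3
```

```bash
python3 st.py
```

```text
18.325 [486.4 285.2 187.2] q [ 0.51  0.33  0.    1.17  0.04 -0.37] F [0.81 0.93 0.1 ] w 50.3
x [-0.633 -0.769 -0.087] y [-0.773  0.635  0.004] z [ 0.052  0.07  -0.996]
```

Emit:
jog_arm(moves=[{"dx":-0.01,"dy":0,"dz":0,"ax":-0.07,"ay":0.052,"az":0,"claw":0.05},{"dx":-0.001,"dy":0,"dz":0,"ax":0,"ay":0,"az":0,"claw":0.05},{"dx":0,"dy":0,"dz":-0.005,"ax":0,"ay":0,"az":0,"claw":0.05},{"dx":0,"dy":0,"dz":-0.005,"ax":0,"ay":0,"az":0,"claw":0.05},{"dx":0,"dy":0,"dz":0,"ax":0,"ay":0,"az":0,"claw":0.05}])

```text
time: 18.95
ee_pos: [476.6, 283.8, 175.1]
tcp_rot: [-1.326, 2.846, -0.003]
contact_force: [0.6, 0.1, -0.2]
width: 49.7
```

```bash
python3 st.py
python3 - <<'E'
from h import *
from bench import bot
for n in("scene","top"):
    c=bot.camera(n); o=bot.get_obs()
    u,v=map(int,project(c,(476,285,145))); a=c["image"][max(v-40,0):v+40,u-50:u+50,::-1]
    cv2.imwrite(f"pics/h9{n}.png",cv2.resize(a,(600,480),interpolation=cv2.INTER_CUBIC)); print(u,v,project(c,o["ee_pos"]))
E
cd pics; python3 -c "
import cv2,numpy as np
cv2.imwrite('h9.png',cv2.resize(np.hstack([cv2.imread('h9scene.png'),cv2.imread('h9top.png')]),(800,320)))"
```

```text
18.95 [476.6 283.8 175.1] q [ 0.54  0.38  0.05  1.24 -0.   -0.33] F [ 0.58  0.13 -0.16] w 49.7
x [-0.643 -0.766 -0.001] y [-0.766  0.643 -0.002] z [ 0.002 -0.001 -1.   ]
303 232 (np.float64(303.80132348373337), np.float64(227.5629809921714))
185 201 (np.float64(183.9164601311147), np.float64(200.52772950950973))
```

View pics/h9.png

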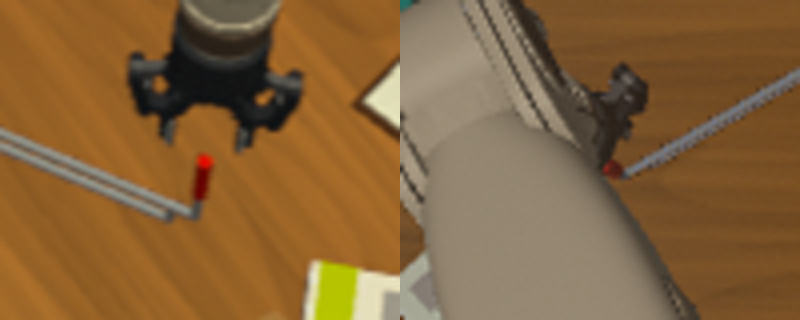

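The handle (scene half at (205,165)) lies midway below the open fingers. I descend and pinch.

Emit:
jog_arm(moves=[{"dx":0,"dy":0.001,"dz":-0.025,"ax":0,"ay":0,"az":0,"claw":0.05},{"dx":0,"dy":0,"dz":-0.025,"ax":0,"ay":0,"az":0,"claw":0.05},{"dx":0,"dy":0,"dz":-0.018,"ax":0,"ay":0,"az":0,"claw":0.05},{"dx":0,"dy":0,"dz":0,"ax":0,"ay":0,"az":0,"claw":0.01},{"dx":0,"dy":0,"dz":0,"ax":0,"ay":0,"az":0,"claw":0.01}], newtons=25)

```text
time: 19.68
ee_pos: [477.0, 288.3, 109.0]
tcp_rot: [-1.324, 2.84, 0.011]
contact_force: [-11.3, 17.2, 3.3]
width: 14.3
```

Emit:
jog_arm(moves=[{"dx":0,"dy":0,"dz":0,"ax":0,"ay":0,"az":0,"claw":0.005},{"dx":0,"dy":0,"dz":0,"ax":0,"ay":0,"az":0,"claw":0.005},{"dx":0,"dy":0,"dz":0,"ax":0,"ay":0,"az":0,"claw":0.005},{"dx":0,"dy":0,"dz":0,"ax":0,"ay":0,"az":0,"claw":0.005},{"dx":0,"dy":0,"dz":0,"ax":0,"ay":0,"az":0,"claw":0.005}])

```text
time: 20.3
ee_pos: [476.4, 288.6, 109.1]
tcp_rot: [-1.325, 2.84, 0.012]
contact_force: [0.2, 1.8, -5.9]
width: 13.2
```

```bash
python3 st.py
```

```text
20.3 [476.4 288.6 109.1] q [ 0.54  0.43 -0.06  1.08  0.01 -0.33] F [ 0.25  1.84 -5.85] w 13.2
x [-0.643 -0.766 -0.01 ] y [-0.766  0.643  0.004] z [ 0.003  0.01  -1.   ]
```

Pinched (13.2 mm opening). I compute the arc chords for the swing.

```bash
cat > arc.py <<'E'
import sys
from h import *
from bench import bot
o=bot.get_obs(); p=o["ee_pos"][:2]; H=np.array([582.1,111.2]); d=p-H; ph=np.arctan2(d[1],d[0])%(2*np.pi)
st=float(sys.argv[1]); print("v",round(4.501-ph,3),"r",np.linalg.norm(d).round(1),"F",o["contact_force"].round(1),"w",round(o["width"],1),"z",o["ee_pos"][2].round(1),"p",p.round(1),"q",o["qpos"].round(2))
r=205.
q=p
for i in range(5):
    ph+=st; n=H+r*np.array([np.cos(ph),np.sin(ph)]); print((n-q).round(1)); q=n
E
python3 arc.py 0.1
```

```text
v 2.393 r 206.5 F [ 0.2  1.8 -5.9] w 13.2 z 109.1 p [476.4 288.6] q [ 0.54  0.43 -0.06  1.08  0.01 -0.33]
[-16.3 -12.7]
[-15.8 -13. ]
[-14.5 -14.5]
[-12.9 -15.9]
[-11.3 -17.1]
```

Emit:
jog_arm(moves=[{"dx":-0.016,"dy":-0.0125,"dz":-0.001,"ax":0,"ay":0,"az":0,"claw":0.005},{"dx":-0.016,"dy":-0.013,"dz":0,"ax":0,"ay":0,"az":0,"claw":0.005},{"dx":-0.0145,"dy":-0.0145,"dz":0,"ax":0,"ay":0,"az":0,"claw":0.005},{"dx":-0.013,"dy":-0.016,"dz":0,"ax":0,"ay":0,"az":0,"claw":0.005},{"dx":-0.0115,"dy":-0.017,"dz":0,"ax":0,"ay":0,"az":0,"claw":0.005}])

```text
time: 20.92
ee_pos: [406.4, 217.0, 109.4]
tcp_rot: [-1.329, 2.83, 0.015]
contact_force: [2.8, 0.5, -6.8]
width: 13.4
```

```bash
python3 arc.py 0.1
```

```text
v 1.901 r 205.1 F [ 2.8  0.5 -6.8] w 13.4 z 109.4 p [406.4 217. ] q [ 0.48  0.25 -0.32  0.98  0.01 -0.39]
[ -9.6 -18.1]
[ -7.8 -18.9]
[ -5.9 -19.6]
[ -3.9 -20.1]
[ -1.9 -20.4]
```

Emit:
jog_arm(moves=[{"dx":-0.0095,"dy":-0.018,"dz":0,"ax":0,"ay":0,"az":0,"claw":0.005},{"dx":-0.008,"dy":-0.019,"dz":0,"ax":0,"ay":0,"az":0,"claw":0.005},{"dx":-0.006,"dy":-0.0195,"dz":0,"ax":0,"ay":0,"az":0,"claw":0.005},{"dx":-0.004,"dy":-0.02,"dz":0,"ax":0,"ay":0,"az":0,"claw":0.005},{"dx":-0.002,"dy":-0.0205,"dz":0,"ax":0,"ay":0,"az":0,"claw":0.005}])

```text
time: 21.55
ee_pos: [376.9, 117.2, 109.8]
tcp_rot: [-1.332, 2.823, 0.012]
contact_force: [4.3, 2.0, -10.7]
width: 13.4
```

```bash
python3 arc.py 0.1
```

```text
v 1.389 r 205.3 F [  4.3   2.  -10.7] w 13.4 z 109.8 p [376.9 117.2] q [ 0.29  0.12 -0.48  0.95  0.01 -0.59]
[  0.7 -20.5]
[  2.5 -20.3]
[  4.5 -20. ]
[  6.5 -19.4]
[  8.4 -18.7]
```

Emit:
jog_arm(moves=[{"dx":0.001,"dy":-0.0205,"dz":-0.001,"ax":0,"ay":0,"az":0,"claw":0.005},{"dx":0.0025,"dy":-0.0205,"dz":-0.001,"ax":0,"ay":0,"az":0,"claw":0.005},{"dx":0.0045,"dy":-0.02,"dz":-0.0005,"ax":0,"ay":0,"az":0,"claw":0.005},{"dx":0.0065,"dy":-0.0195,"dz":0,"ax":0,"ay":0,"az":0,"claw":0.005},{"dx":0.0085,"dy":-0.0185,"dz":0,"ax":0,"ay":0,"az":0,"claw":0.005}])

```text
time: 22.18
ee_pos: [397.4, 16.0, 109.8]
tcp_rot: [-1.337, 2.819, 0.019]
contact_force: [2.0, 2.7, -9.7]
width: 13.3
```

```bash
python3 arc.py 0.1
```

```text
v 0.883 r 207.8 F [ 2.   2.7 -9.7] w 13.3 z 109.8 p [397.4  16. ] q [ 0.03  0.13 -0.47  0.95  0.02 -0.86]
[ 12.8 -16.4]
[ 12.  -16.6]
[ 13.6 -15.3]
[ 15.1 -13.9]
[ 16.4 -12.3]
```

```bash
python3 pic.py 10
```

```text
(no output)
```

View pics/s10.png

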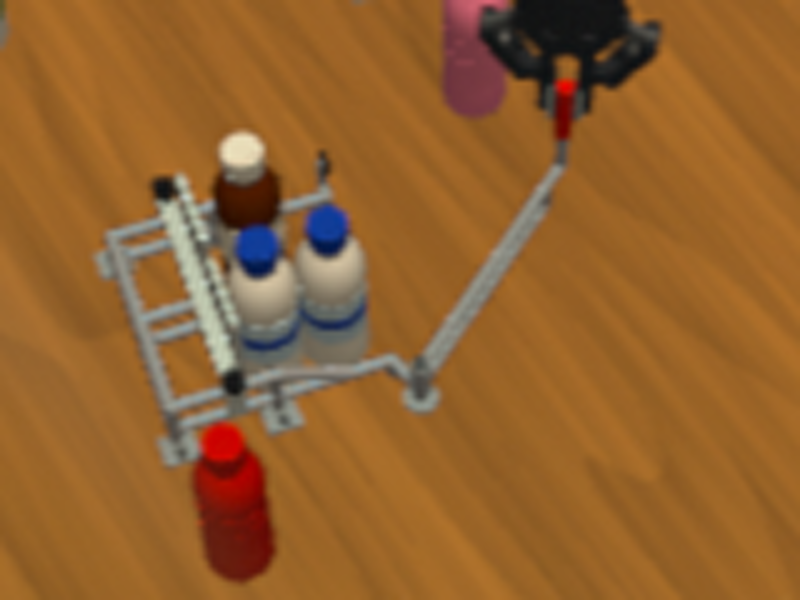

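The gate is following and the row is undisturbed. The gripper stays clear of the pink bottle. Continuing.

Emit:
jog_arm(moves=[{"dx":0.012,"dy":-0.0165,"dz":-0.0005,"ax":0,"ay":0,"az":0,"claw":0.005},{"dx":0.012,"dy":-0.0165,"dz":0,"ax":0,"ay":0,"az":0,"claw":0.005},{"dx":0.0135,"dy":-0.0155,"dz":0,"ax":0,"ay":0,"az":0,"claw":0.005},{"dx":0.015,"dy":-0.014,"dz":0,"ax":0,"ay":0,"az":0,"claw":0.005},{"dx":0.0165,"dy":-0.0125,"dz":0,"ax":0,"ay":0,"az":0,"claw":0.005}])

```text
time: 22.9
ee_pos: [463.6, -61.0, 110.0]
tcp_rot: [-1.341, 2.827, 0.019]
contact_force: [-3.0, -0.6, -2.4]
width: 13.1
```

```bash
python3 arc.py 0.07
```

```text
v 0.391 r 209.0 F [-3.  -0.6 -2.4] w 13.1 z 110.0 p [463.6 -61. ] q [-0.14  0.27 -0.29  1.01  0.02 -1.03]
[14.4 -4.4]
[12.6 -6.8]
[13.1 -5.9]
[13.4 -5. ]
[13.8 -4.1]
```

Emit:
jog_arm(moves=[{"dx":0.0125,"dy":-0.007,"dz":0,"ax":0,"ay":0,"az":0,"claw":0.005},{"dx":0.0125,"dy":-0.0065,"dz":0,"ax":0,"ay":0,"az":0,"claw":0.005},{"dx":0.013,"dy":-0.006,"dz":0,"ax":0,"ay":0,"az":0,"claw":0.005},{"dx":0.0135,"dy":-0.005,"dz":0,"ax":0,"ay":0,"az":0,"claw":0.005},{"dx":0.01,"dy":-0.003,"dz":0,"ax":0,"ay":0,"az":0,"claw":0.005}])

```text
time: 23.52
ee_pos: [528.7, -90.2, 110.1]
tcp_rot: [-1.342, 2.828, 0.018]
contact_force: [-2.1, 0.6, -2.5]
width: 13.0
```

```bash
python3 arc.py 0.02
```

```text
v 0.048 r 208.4 F [-2.1  0.6 -2.5] w 13.0 z 110.1 p [528.7 -90.2] q [-0.18  0.39 -0.11  1.06  0.02 -1.06]
[4.8 2.2]
[ 4.  -0.9]
[ 4.  -0.9]
[ 4.  -0.8]
[ 4.  -0.7]
```

Now small steps until it rests on its stop.

Emit:
jog_arm(moves=[{"dx":0.004,"dy":-0.001,"dz":0,"ax":0,"ay":0,"az":0,"claw":0.005},{"dx":0.003,"dy":-0.0007,"dz":0,"ax":0,"ay":0,"az":0,"claw":0.005},{"dx":0.002,"dy":-0.0005,"dz":0,"ax":0,"ay":0,"az":0,"claw":0.005},{"dx":0.002,"dy":-0.0005,"dz":0,"ax":0,"ay":0,"az":0,"claw":0.005},{"dx":0.002,"dy":-0.0005,"dz":0,"ax":0,"ay":0,"az":0,"claw":0.005}])

```text
time: 24.15
ee_pos: [535.7, -91.8, 110.2]
tcp_rot: [-1.348, 2.836, 0.03]
contact_force: [-6.4, 0.4, -0.8]
width: 13.1
```

```bash
python3 arc.py 0.02|head -1
```

```text
v 0.014 r 208.3 F [-6.4  0.4 -0.8] w 13.1 z 110.2 p [535.7 -91.8] q [-0.18  0.41 -0.08  1.09  0.02 -1.07]
```

Emit:
jog_arm(moves=[{"dx":0.003,"dy":-0.0007,"dz":0,"ax":0,"ay":0,"az":0,"claw":0.005},{"dx":0.003,"dy":-0.0007,"dz":0,"ax":0,"ay":0,"az":0,"claw":0.005},{"dx":0.003,"dy":-0.0007,"dz":0,"ax":0,"ay":0,"az":0,"claw":0.005},{"dx":0.003,"dy":-0.0007,"dz":0,"ax":0,"ay":0,"az":0,"claw":0.005},{"dx":0.003,"dy":-0.0007,"dz":0,"ax":0,"ay":0,"az":0,"claw":0.005}])

```text
time: 24.78
ee_pos: [535.2, -91.8, 110.3]
tcp_rot: [1.342, -2.816, -0.055]
contact_force: [-10.0, 1.3, 1.0]
width: 13.6
```

```bash
python3 arc.py 0.02|head -1; python3 pic.py 11; python3 loc.py 11
```

```text
v 0.016 r 208.3 F [-10.    1.3   1. ] w 13.6 z 110.3 p [535.2 -91.8] q [-0.18  0.43 -0.05  1.13  0.02 -1.07]
s [227 191   7  10  55] world [610.8  38.1] rack [31.3 38.5] med [613.5  44.1 164.6]
s [212 195   8  10  61] world [660.8  25.7] rack [82.8 36.9] med [661.4  30.7 165.4]
t [261 143   8   8  53] world [663.   28.4] rack [84.4 40. ] med [660.9  27.  164.3]
t [258 157   7   9  50] world [613.8  39.2] rack [34.  40.2] med [613.6  39.2 164.2]
```

View pics/s11.png

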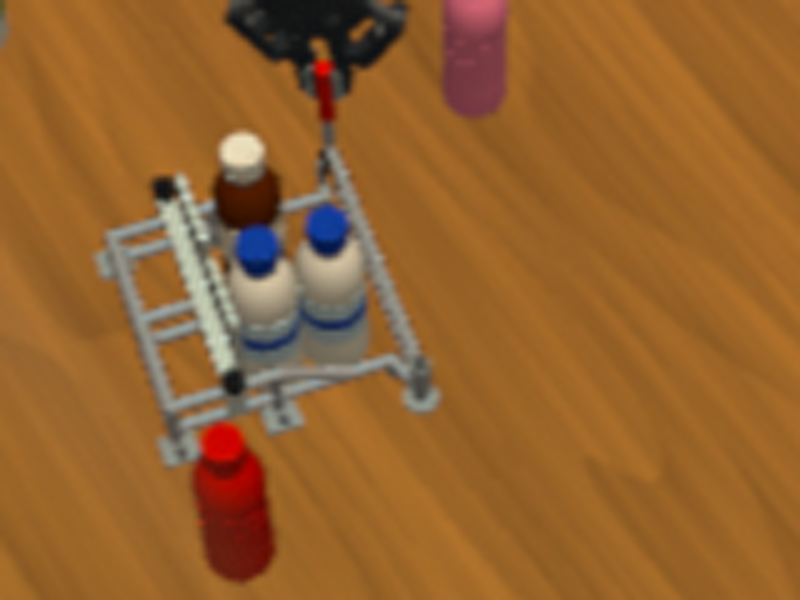

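The gate is on its rigid rest: 10 N pushed and no further motion. In the picture it lies across the mouth from (420,380) to (325,150). I release and rise.

Emit:
jog_arm(moves=[{"dx":0,"dy":0,"dz":0,"ax":0,"ay":0,"az":0,"claw":0.04},{"dx":0,"dy":0,"dz":0,"ax":0,"ay":0,"az":0,"claw":0.04},{"dx":0,"dy":0,"dz":0,"ax":0,"ay":0,"az":0,"claw":0.04},{"dx":0,"dy":0,"dz":0.03,"ax":0,"ay":0,"az":0,"claw":0.04},{"dx":0,"dy":0,"dz":0.05,"ax":0,"ay":0,"az":0,"claw":0.04}])

```text
time: 25.5
ee_pos: [535.5, -90.9, 190.4]
tcp_rot: [1.341, -2.816, -0.058]
contact_force: [0.8, 0.0, -0.2]
width: 40.1
```

Emit:
jog_arm(moves=[{"dx":0,"dy":0,"dz":0.06,"ax":0,"ay":0,"az":0,"claw":0.04},{"dx":-0.02,"dy":0,"dz":0.05,"ax":0,"ay":0,"az":0,"claw":0.04},{"dx":-0.05,"dy":-0.03,"dz":0,"ax":0,"ay":0,"az":0,"claw":0.04},{"dx":-0.05,"dy":-0.03,"dz":0,"ax":0,"ay":0,"az":0,"claw":0.04},{"dx":0,"dy":0,"dz":0,"ax":0,"ay":0,"az":0,"claw":0.04}])

```text
time: 26.12
ee_pos: [417.3, -152.8, 310.4]
tcp_rot: [1.35, -2.828, -0.039]
contact_force: [0.7, 0.0, 0.3]
width: 40.0
```

```bash
python3 st.py; python3 pic.py 12; python3 loc.py 12
python3 - <<'E'
from h import *
for n in("t12","s12"):
    c=dict(np.load(f"pics/{n}.npz"));P=cloud(c);hsv=cv2.cvtColor(c["image"],cv2.COLOR_RGB2HSV)
    m=((hsv[...,0]<6)|(hsv[...,0]>174))&(hsv[...,1]>170)&(P[...,0]>500)&(P[...,0]<580)&(P[...,1]>-130)&(P[...,1]<-50)&(P[...,2]>70)
    print(n,m.sum(),np.median(P[m],0).round(1) if m.any() else "")
    for v in(0,.06): 
        ph=4.501-v; print(v,np.round([582.1+205*np.cos(ph),111.2+205*np.sin(ph)],1))
E
```

```text
26.125 [ 417.3 -152.8  310.4] q [-0.36  0.13  0.07  1.54  0.01 -1.25] F [0.72 0.02 0.3 ] w 40.0
x [-0.629 -0.777 -0.004] y [-0.777  0.629  0.026] z [-0.018  0.019 -1.   ]
s [227 191   7  10  55] world [610.8  38.1] rack [31.3 38.5] med [613.6  41.9 163.9]
s [212 195   8  10  60] world [660.8  25.7] rack [82.8 36.9] med [661.3  31.6 164.2]
t [261 143   8   8  53] world [663.   28.4] rack [84.4 40. ] med [661.4  26.9 164.4]
t [258 157   7   9  51] world [613.8  39.2] rack [34.  40.2] med [612.8  39.1 165. ]
t12 18 [539.2 -84.8 143.6]
0 [539.1 -89.2]
0.06 [527.1 -86.3]
s12 24 [540.1 -85.9 127. ]
0 [539.1 -89.2]
0.06 [527.1 -86.3]
```

View pics/s12.png

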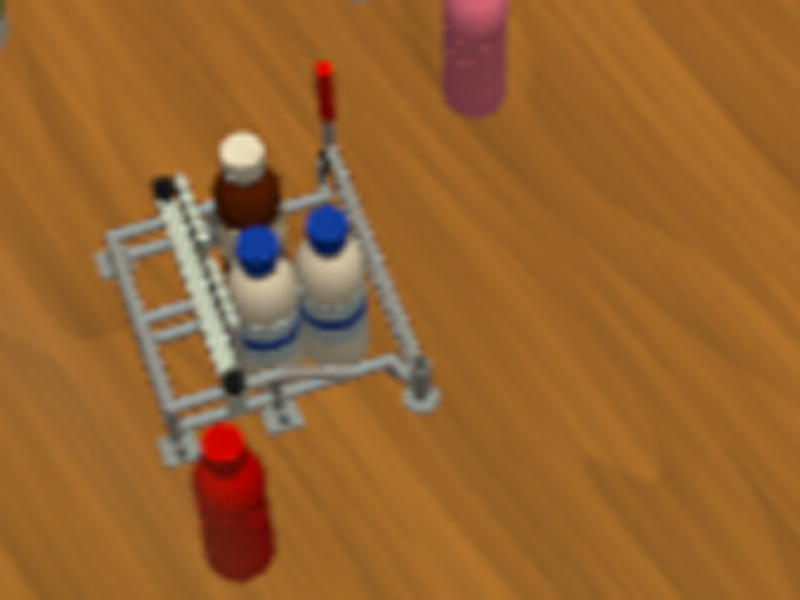

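View pics/t12.png

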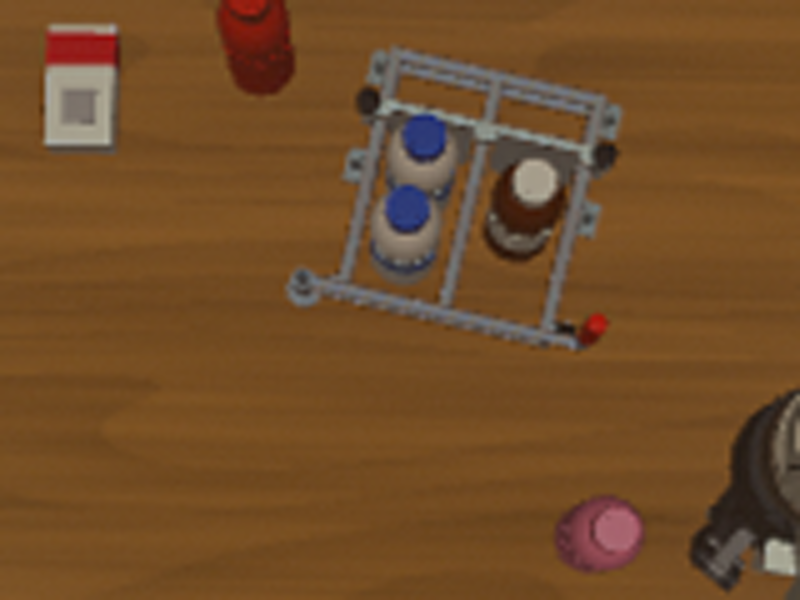

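The handle is at x = 539–540 (0 rad predicts 539, 0.06 rad predicts 527), so the gate is shut. The bottles are upright and touching, at caps (425,135) and (407,208) in the top crop. The brown bottle is unmoved at (535,185), and the arm is clear.

```bash
python3 -c "
from bench import bot
print(bot.finish_job())"
```

```text
the job is handed in; nothing more can be done
None
```

I slid the loose white bottle, upright and pushed low, into the left lane behind the other white one. It moved the front bottle about 17 mm up to the back stop. I then pressed the row, swung the gate shut by its handle and handed the job in at about 26 s.

**Pressing the row:** I held 12–14 N (about 1.2–1.4 kg) of horizontal push for about 0.3 s, twice. The bottle-to-bottle force cannot be measured directly. Friction at the fingers added 6–10 N of downward load, so I estimate that force at roughly 5–9 N, above the 4 N needed and well under 20 N. The margin over 4 N is therefore not large.

**Last camera checks:**
- **White bottles:** both stand upright in the same lane, with centres 50.5–51.5 mm apart in the two cameras (limit 52.5 mm). The calibration is good to about 2 mm, so this does not strictly prove they touch.
- **Gate:** the handle is where a fully shut gate puts it, and the gate did not move further under a 10 N push.
- **Other things:** the brown, pink and red bottles and the red-band box look unmoved. I did not measure the remaining boxes, the spray can or the tape dispenser again; the arm went nowhere near them.
- **Arm:** it is well clear and touching nothing.

**Along the way:** joint 3 came to its limit once on the first approach, so I reduced the tool's tilt. While pressing, the tool kept creeping down the bottle, so I backed off once and pressed again.

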